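# Comb the markers into a row and nest the empty pots

### The job

The markers have been tipped out of their pots and lie scattered in the tray of the wooden desk caddy: with the orange hand rake, not with your fingers, comb them towards you into one row, side by side and parallel, packed against the tray's near wall - draw gently and stop when you feel the row come up hard - then stand the rake on its teeth along the ledge on the caddy's left. Nest the empty pots inside one another by size, the largest outside, upright in the caddy's round well. Leave everything else on the desk as it is.

Things in the scene. Friction and masses are not known exactly. Their poses are not given: they have to be found in the camera images.
- caddy: fixed brown wooden desk caddy. Middle: marker tray with grey felt floor (top 3 mm above the desk), inside 270 mm along x, 150 mm along y; walls 6 mm thick, 20 mm high at the near (-x), left and right sides, open at the far end. Left (+y): flat ledge for the rake; right: round well for the pots. Origin on the desk under the tray's middle; x away from the robot, y left, z up.
- tray_wall (a point): middle of the foot of the tray's near wall: on its inner face, on the tray's floor. The markers are to lie against this wall. Axes as the caddy's.
- ledge (a point): centre of the top of the rake's ledge, 190 mm along the caddy's x and 60 mm along y, 6 mm above the desk; the tray's side wall stands 14 mm higher on one side, a 4 mm lip on the other. Axes as the caddy's.
- well (a point): centre of the floor of the round pot well, 4 mm above the desk; its rim is 12 mm high, 80 mm across inside, 90 mm outside. The tray's side wall stands 5 mm beyond the rim.
- rake: orange printed hand rake, 120 g, standing on its teeth. Head 130 mm long (y), 38 mm wide (x), from 30 to 42 mm height; 30 mm teeth along both long edges with gaps too narrow for a marker (do not lower it onto markers). On top a grip fin 16 mm thick (x), 90 mm long (y), up to 87 mm height. Origin at the centre of the tooth tips. Works either way round.
- marker_0: flat-barrelled marker, white with red cap and band, 14 mm wide (x), 116 mm long (y), 12 mm high (z), about 22 g; lies flat in the tray. Origin at its centre, 6 mm above the floor it lies on. Four to six of the six markers are present.
- marker_1: flat-barrelled marker, white with blue cap and band, 14 mm wide (x), 116 mm long (y), 12 mm high (z), about 22 g; lies flat in the tray. Origin at its centre, 6 mm above the floor it lies on. Four to six of the six markers are present.
- marker_2: flat-barrelled marker, white with black cap and band, 14 mm wide (x), 116 mm long (y), 12 mm high (z), about 22 g; lies flat in the tray. Origin at its centre, 6 mm above the floor it lies on. Four to six of the six markers are present.
- marker_3: flat-barrelled marker, white with green cap and band, 14 mm wide (x), 116 mm long (y), 12 mm high (z), about 22 g; lies flat in the tray. Origin at its centre, 6 mm above the floor it lies on. Four to six of the six markers are present.
- marker_4: flat-barrelled marker, white with orange cap and band, 14 mm wide (x), 116 mm long (y), 12 mm high (z), about 22 g; lies flat in the tray. Origin at its centre, 6 mm above the floor it lies on. Four to six of the six markers are present.
- marker_5: flat-barrelled marker, white with yellow cap and band, 14 mm wide (x), 116 mm long (y), 12 mm high (z), about 22 g; lies flat in the tray. Origin at its centre, 6 mm above the floor it lies on. Four to six of the six markers are present.
- pot_large: empty round grey plastic pot, straight sided, 70 mm outside diameter, 64 mm inside, 56 mm high, floor 4 mm thick, 60 g; stands upright on the desk, open at the top. Origin at the centre of its underside, z up. Three or four of the four pots are present; nested, each stands on the floor of the next larger one, its rim 20 mm (40 mm if the size between is missing) above that one's.
- pot_medium: empty round blue plastic pot, straight sided, 56 mm outside diameter, 50 mm inside, 72 mm high, floor 4 mm thick, 60 g; stands upright on the desk, open at the top. Origin at the centre of its underside, z up. Three or four of the four pots are present; nested, each stands on the floor of the next larger one, its rim 20 mm (40 mm if the size between is missing) above that one's.
- pot_small: empty round yellow plastic pot, straight sided, 42 mm outside diameter, 36 mm inside, 88 mm high, floor 4 mm thick, 60 g; stands upright on the desk, open at the top. Origin at the centre of its underside, z up. Three or four of the four pots are present; nested, each stands on the floor of the next larger one, its rim 20 mm (40 mm if the size between is missing) above that one's.
- pot_slim: empty round green plastic pot, straight sided, 28 mm outside diameter, 22 mm inside, 104 mm high, floor 4 mm thick, 60 g; stands upright on the desk, open at the top. Origin at the centre of its underside, z up. Three or four of the four pots are present; nested, each stands on the floor of the next larger one, its rim 20 mm (40 mm if the size between is missing) above that one's.
- ornament: ivory printed figure, 146 mm high, standing at the back of the desk; bystander. Origin at the centre of its underside.
- tape: roll of tape lying flat at the back of the desk, 100 mm across, 25 mm high; bystander. Origin at the centre of its underside.
Things that resemble listed ones, but are neither listed nor needed, are in the scene too. Leave any pink look-alike of the pot_medium alone.

How it is judged:
By the outcome, as a careful person would: the job done as asked, in the order asked, and still so for the second after the job is handed in, with the robot touching nothing.
Of marker_0, marker_1, marker_2, marker_3, marker_4, marker_5 only 4 to 6 are there at a start; the rules pass over those that are not, and their reading is None.
Of pot_large, pot_medium, pot_small, pot_slim only 3 to 4 are there at a start; the rules pass over those that are not, and their reading is None.
At some moment in a run one of marker_0, marker_1, marker_2, marker_3, marker_4, marker_5, pot_large may be knocked a few centimetres aside while the robot is not near it.
It also fails if it takes over 210 s, if anything falls off the work surface, if the arm or the gripper's body presses on something with over 40 N, if the wrist force passes 120 N, or if a joint passes its speed limit or range.

### The arm

A 6-joint arm with a two-finger parallel gripper is mounted at the origin on a cart in front of the work surface, level with it; the furniture and walls round the work are solid. World frame = base frame: x ahead of the robot, y to its left, z up, the work surface at z = 0. Lengths are in m, angles in degrees, forces in N, time in s.
With the tool pointing down it reaches from about 0.3 to 0.75 m from the base axis. Payload 8.5 kg.
Tool frame: the origin (TCP) lies at the very end of the fingers, on their centre line; the grasp point (between the pads) lies 19 mm behind it; z points along the fingers, y is the direction in which the jaws open and shut (so a half turn about z gives the same grasp; the last joint's range is limited). The gripper opens to 85 mm and grips with 20 to 120 N. Pads are 22 mm wide; open, the fingers measure 114 mm over their backs; the gripper's body (76 mm by 85 mm) begins 54 mm behind the grasp point. The pads swing forward as they close: fully open they stand 13 mm farther back than shut.
Start: joints at [-12.336, 21.807, 74.336, -0, 83.858, -12.336], TCP at [0.55, 0, 0.231] pointing down, gripper open.
Joint ranges: [-178.18, 178.18], [-50.72, 133.34], [12.68, 142.11], [-81.47, 261.47], [9.98, 163.14], [-165.26, 165.26]. Speed limits (degrees/s): [136.94, 136.94, 180, 180, 180, 180].

### API

Orientations are given as a 3x3 rotation matrix whose columns are the frame's x, y, z axes.
In Python, from rig import env, vision, close_job, spotter gives the robot as it stands. The module is installed in compiled form; this text tells all that it offers.
- The arm moves only by the tool jog_arm, never from a script. Its argument "plan" is a list that holds one entry, the list of rows, each a list of 6 numbers: the shift along the tool's x, y, z in units of 40 mm (1.0 is 40 mm), then the turn, a rotation vector about the tool's x, y, z in units of 0.15 rad (1.0 is 0.15 rad). A call has 1 to 10 rows; each row shifts and turns the commanded pose from where the row before left it, along the tool's axes as they then stand; what a row does not reach is not made up. A row lasts 1/10 s, in which the tool goes at most 50 mm and 8.59 degrees, less where a joint would pass 70% of its speed; a pose out of reach is approached as far as the arm can. A call with a number of a shift or a turn outside -1 to 1 is refused whole. A call with a gripper value outside its range is refused whole. "grip" is the opening, from -1 (shut) to 1 (fully open), set as the call begins (left out, the last holds). The fingers move at their own pace and stop on an object; "squeeze" is the grip in N (left out, the last holds). Time passes only in rows, so rows that do not move let the fingers close. It gives the time, the measured TCP pose, the force and the opening at its end, in the units of the state.
- env.observe(): the state, without advancing time (a new reading comes with each control period).
- vision.get_image(name): name is "scene" or "top" or "wrist"; returns (picture, depth): 420x560x3 uint8, red, green, blue; 420x560 float32, m along the optical axis (not along the pixel's ray), 0 where there is no reading.
- vision.camera_info(name): a dict with "fx", "fy", "cx", "cy" (pixels), "k1" (the pictures are not rectified: a ray, as slopes to the right and down, at radius r is drawn at 1 + k1 r^2 times it, then the intrinsics apply), "rvec" (rotation vector, rad) and "tvec" (3), from world to camera coordinates, as OpenCV has them. Camera axes: x right, y down, z forward; pixel columns grow to the right and rows downward; lengths in m; the calibration is good to about 2 mm. A picture is of the moment at which its call begins: read the wrist's pose just before it. camera_info takes no time and is no camera call; for the wrist camera it gives the pose at the moment of the call.
- close_job(): hands the job in, once; it reports no verdict.
Trained networks look in the newest picture that a camera, given by its name, has taken for a name from the list of things; names that differ only in an ending like _2 or _b are one class to them, and where a whole thing is asked for, a point or a joint stands for the part that bears it (a point fixed in the world has none). Each returns a list of dicts, best first, with "score" (0 to 1); they miss things now and then, are a little off and sometimes report something else, mostly with a low value. They report only what shows in the picture. A call takes as long as a camera call. They do not tell look-alikes from the thing itself.
- spotter.trace(camera, query): "pixels" (420x560 bool, what is visible of it) and "rect" ([left, top, right, bottom] in pixels, round what is visible of it).
The state is a dict: "time_s": time; "q": joint angles; "qvel": joint speeds; "joint_efforts": joint torques, N m; "position": TCP position; "tool_rot": TCP orientation; "ft_force": force on the tool from outside, world axes, zero at the start; "wrist_torque": the same for the moment, N m; "grip_width": finger opening in m.
Only numpy, scipy, OpenCV 4.12 (cv2) and the standard library are available. Lean on these libraries where they do the work, as an engineer would, in place of code of your own. Each camera call takes 0.05 s, during which the arm holds its last target.

## Working session

There is one attempt and no reset: what is moved stays moved. The work goes in short steps, Python scripts to look and compute and a tool call to move; the robot and the scene stay as the last step left them, time stands still between calls to the robot, and variables do not carry over. Pictures are saved under pics/ and viewed, and the job is handed in when it is done.

Besides the shell and the picture viewer there is one more tool, called after "Call:" as name(argument=value, ...), one argument or row to a line, values as JSON. jog_arm: Moves the arm, as the interface text tells. Its arguments: {"type":"object","properties":{"plan":{"type":"array"},"grip":{"type":"number"},"squeeze":{"type":"number"}},"required":["plan"]}

```bash
mkdir -p pics; cat > h.py <<'E'
import numpy as np, cv2
from rig import env, vision, close_job, spotter
from scipy.spatial.transform import Rotation as R
def pts(name,depth,ci=None):
    ci=ci or vision.camera_info(name)
    H,W=depth.shape
    u,v=np.meshgrid(np.arange(W),np.arange(H))
    K=np.array([[ci['fx'],0,ci['cx']],[0,ci['fy'],ci['cy']],[0,0,1]])
    n=cv2.undistortPoints(np.stack([u,v],-1).reshape(-1,1,2).astype(np.float64),K,np.array([ci['k1'],0,0,0,0.])).reshape(H,W,2)
    pc=np.dstack([n*depth[...,None],depth])
    Rm=cv2.Rodrigues(np.array(ci['rvec'],float))[0]
    P=(pc-np.array(ci['tvec']).reshape(3))@Rm
    P[depth<=0]=np.nan
    return P
def save(n,im,f=1): 
    cv2.imwrite('pics/'+n+'.png',cv2.resize(im[...,::-1],None,fx=f,fy=f,interpolation=cv2.INTER_CUBIC))
E
python3 - <<'E'
from h import *
for c in ['scene','top','wrist']:
    im,d=vision.get_image(c); save(c+'0',im,1.4); np.savez(c+'0.npz',im=im,d=d,P=pts(c,d))
    ci=vision.camera_info(c); print(c,{k:np.round(v,3) for k,v in ci.items()})
s=env.observe(); print(s)
E
```

```text
scene {'fx': np.float64(543.261), 'fy': np.float64(543.261), 'cx': np.float64(274.17), 'cy': np.float64(220.583), 'k1': np.float64(-0.008), 'rvec': array([ 1.202, -2.077,  1.173]), 'tvec': array([0.334, 0.309, 1.088])}
top {'fx': np.float64(393.582), 'fy': np.float64(393.582), 'cx': np.float64(275.144), 'cy': np.float64(213.185), 'k1': np.float64(-0.08), 'rvec': array([ 2.136, -2.201,  0.129]), 'tvec': array([0.032, 0.545, 0.987])}
wrist {'fx': np.float64(344.937), 'fy': np.float64(344.937), 'cx': np.float64(287.263), 'cy': np.float64(209.642), 'k1': np.float64(-0.009), 'rvec': array([-2.828e+00, -0.000e+00,  1.000e-03]), 'tvec': array([-0.549, -0.04 ,  0.38 ])}
{'time_s': 0.15, 'q': array([-1.23371646e+01,  2.18327897e+01,  7.43720971e+01,  2.30984415e-03,
        8.38566080e+01, -1.23355673e+01]), 'qvel': array([-0.0382157 , -0.00766452, -0.07841132, -0.02357145,  0.06117133,
       -0.03036835]), 'joint_efforts': array([ 1.94521621e-03, -4.48624384e+01, -2.31344014e+01, -1.86937300e-04,
        3.77541786e-03, -1.65174959e-05]), 'position': array([5.49787895e-01, 4.13422795e-05, 2.30863136e-01]), 'tool_rot': array([[ 3.23527166e-05,  9.99999459e-01, -1.03993742e-03],
       [ 9.99999963e-01, -3.20735302e-05,  2.68480117e-04],
       [ 2.68446617e-04, -1.03994607e-03, -9.99999423e-01]]), 'ft_force': array([-0.38745686,  0.43694496,  0.79310804]), 'wrist_torque': array([ 0.01862024, -0.04395957,  0.01127334]), 'grip_width': 0.08526735175885002}
```

View pics/top0.png

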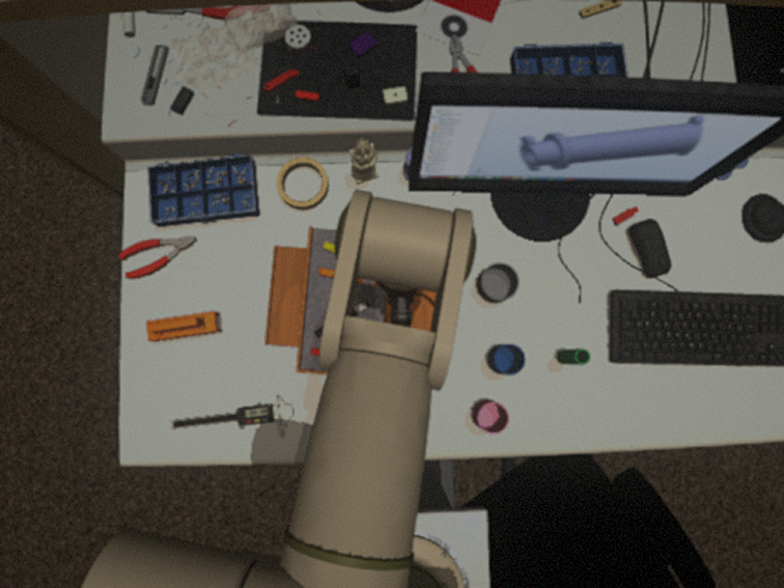

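View pics/scene0.png

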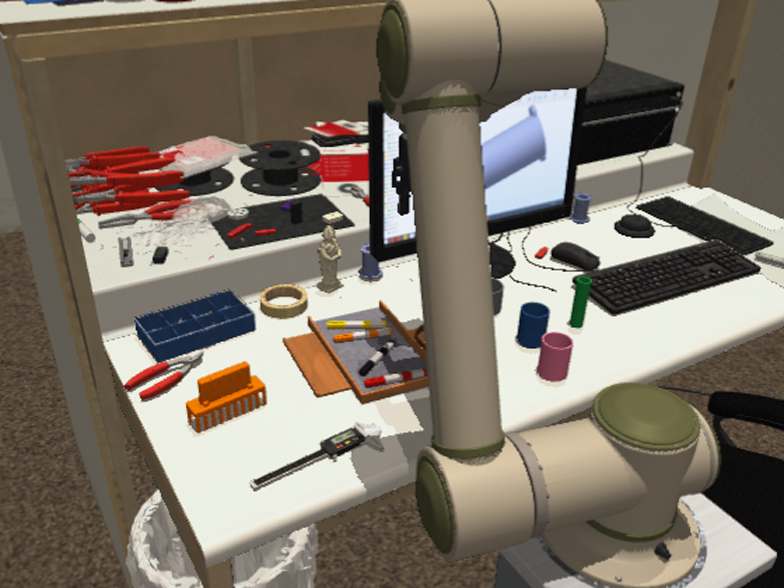

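View pics/wrist0.png

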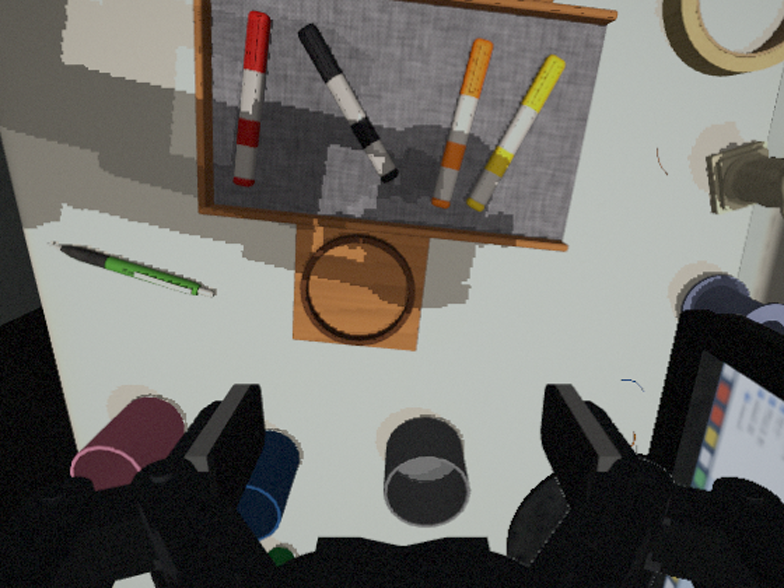

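```bash
python3 - <<'E'
from h import *
for c in ['wrist','top','scene']:
    vision.get_image(c)
    Z=np.load(c+'0.npz'); P=Z['P']
    for q in ['caddy','rake','marker_0','marker_2','marker_4','marker_5','marker_1','marker_3','pot_large','pot_medium','pot_small','pot_slim']:
        r=spotter.trace(c,q)
        for k in r[:2]:
            m=k['pixels']; p=P[m]; p=p[np.isfinite(p[:,0])]
            if len(p): print(c,q,round(k['score'],2),np.round(k['rect']),np.round(np.median(p,0),3),np.round(np.percentile(p,2,axis=0),3),np.round(np.percentile(p,98,axis=0),3))
            if q=='rake': np.save(f'rake_{c}.npy',p)
            if q=='caddy': np.save(f'caddy_{c}.npy',p)
print(env.observe()['time_s'])
E
```

```text
wrist caddy 0.7 [136.   0. 441. 250.] [0.536 0.08  0.003] [ 0.41  -0.072  0.001] [0.677 0.163 0.02 ]
wrist rake 0.65 [476.   0. 558.  55.] [0.75  0.136 0.023] [0.727 0.121 0.   ] [0.806 0.163 0.026]
wrist marker_0 0.93 [212.  16. 285. 130.] [0.511 0.103 0.015] [0.483 0.053 0.003] [0.541 0.147 0.017]
wrist marker_0 0.87 [165.   8. 190. 130.] [0.445 0.108 0.015] [0.429 0.05  0.008] [0.458 0.155 0.017]
wrist marker_2 0.93 [212.  16. 285. 130.] [0.511 0.103 0.015] [0.483 0.053 0.003] [0.541 0.147 0.017]
wrist marker_2 0.87 [165.   8. 190. 130.] [0.445 0.108 0.015] [0.429 0.05  0.008] [0.458 0.155 0.017]
wrist marker_4 0.93 [212.  16. 285. 130.] [0.511 0.103 0.015] [0.483 0.053 0.003] [0.541 0.147 0.017]
wrist marker_4 0.87 [165.   8. 190. 130.] [0.445 0.108 0.015] [0.429 0.05  0.008] [0.458 0.155 0.017]
wrist marker_5 0.93 [212.  16. 285. 130.] [0.511 0.103 0.015] [0.483 0.053 0.003] [0.541 0.147 0.017]
wrist marker_5 0.87 [165.   8. 190. 130.] [0.445 0.108 0.015] [0.429 0.05  0.008] [0.458 0.155 0.017]
wrist marker_1 0.93 [212.  16. 285. 130.] [0.511 0.103 0.015] [0.483 0.053 0.003] [0.
[... 3375 characters left out ...]
0.013] [0.426 0.049 0.003] [0.456 0.158 0.019]
scene marker_3 0.61 [236. 231. 276. 235.] [0.625 0.084 0.013] [0.6   0.036 0.006] [0.652 0.131 0.019]
scene pot_large 0.75 [349. 198. 358. 224.] [ 0.539 -0.206  0.04 ] [ 0.112 -0.279 -0.001] [0.638 0.182 0.362]
scene pot_large 0.22 [233. 229. 278. 237.] [0.625 0.08  0.013] [0.599 0.033 0.003] [0.652 0.131 0.019]
scene pot_medium 0.7 [369. 216. 392. 248.] [ 0.419 -0.185  0.049] [ 0.399 -0.225  0.001] [ 0.479 -0.168  0.073]
scene pot_medium 0.58 [385. 239. 413. 273.] [ 0.316 -0.153  0.048] [ 0.298 -0.244  0.002] [ 0.401 -0.134  0.074]
scene pot_slim 0.61 [405. 196. 424. 234.] [ 0.421 -0.308  0.058] [ 0.412 -0.422  0.003] [ 0.514 -0.301  0.105]
2.1
```

```bash
cat > fit.py <<'E'
from h import *
from scipy.optimize import least_squares
def U(x,y):
    # distance to solid rectangles of U top in caddy frame
    def box(cx,cy,hx,hy):
        dx=np.maximum(abs(x-cx)-hx,0);dy=np.maximum(abs(y-cy)-hy,0);return np.hypot(dx,dy)
    return np.minimum(np.minimum(box(-138,0,3,81),box(-3,78,138,3)),box(-3,-78,138,3))
def fitc(sets,p0=(.54,.1,-5)):
    out=[]
    for pp in sets:
        pp=pp[(pp[:,2]>.0175)&(pp[:,2]<.0215)]
        def loc(p):
            a=np.deg2rad(p[2]); d=(pp[:,:2]-p[:2]*1)*1000
            return d@np.array([[np.cos(a),-np.sin(a)],[np.sin(a),np.cos(a)]])
        def f(p):
            q=loc([p[0]/100,p[1]/100,p[2]]); return np.minimum(U(q[:,0],q[:,1]),12)
        best=None
        for th in (-10,-5,0,5):
            for dx in(-1,0,1):
              r=least_squares(f,[p0[0]*100+dx,p0[1]*100,th],diff_step=1e-4,loss='soft_l1')
              if best is None or r.cost<best.cost: best=r
        out.append((best.x/[100,100,1],np.mean(f(best.x)),len(pp)))
    return out
E
python3 - <<'E'
from fit import *
S=[np.load(f'caddy_{c}.npy') for c in ['wrist','top','scene']]
for s in fitc(S+[np.vstack(S)]): print(np.round(s[0],4),s[1:])
# rake fit: fin top
for c in ['top','scene']:
    p=np.load(f'rake_{c}.npy'); 
    for lo,hi in((.08,.095),(.036,.047)):
        t=p[(p[:,2]>lo)&(p[:,2]<hi)]
        r=cv2.minAreaRect((t[:,:2]*1000).astype(np.float32)); print(c,lo,len(t),r,t[:,2].mean())
# well rim
P=np.load('wrist0.npz')['P'].reshape(-1,3)
m=(P[:,2]>.0095)&(P[:,2]<.014)&(P[:,1]<.02)&(P[:,1]>-.09)&(P[:,0]>.44)&(P[:,0]<.6)
t=P[m][:,:2]*1000; print(len(t),t.min(0),t.max(0))
r=least_squares(lambda p:abs(np.hypot(*(t-p[:2]).T)-42.5),[510,-35],loss='soft_l1'); print(r.x,np.mean(abs(r.fun)))
# pots rims
for c in['wrist','top']:
    P=np.load(c+'0.npz')['P'].reshape(-1,3)
    for n,x,y,z,ro in(('L',.57,-.19,.056,33.5),('M',.428,-.197,.072,26.5),('pink',.328,-.163,.072,26.5),('slim',.43,-.315,.104,12.5)):
        m=(abs(P[:,2]-z)<.003)&(np.hypot(P[:,0]-x,P[:,1]-y)<.055); t=P[m][:,:2]*1000
        if len(t)<8: print(c,n,len(t)); continue
        r=least_squares(lambda p:abs(np.hypot(*(t-p[:2]).T)-ro),t.mean(0),loss='soft_l1'); print(c,n,len(t),r.x,np.mean(abs(r.fun)))
E
```

```text
[ 0.5474  0.0915 -6.0169] (np.float64(0.052559093515987636), 3129)
[ 0.5471  0.0901 -6.0162] (np.float64(0.38829692477727024), 248)
[ 0.5464  0.0929 -5.7518] (np.float64(0.5070945836484495), 302)
[ 0.5472  0.0916 -5.971 ] (np.float64(0.13907793069656943), 3679)
top 0.08 223 ((506.4730224609375, 392.8133850097656), (16.388015747070312, 89.86668395996094), 6.287622451782227) 0.08598308682637433
top 0.036 415 ((506.5777587890625, 392.9328918457031), (38.44905090332031, 132.41146850585938), 6.621525287628174) 0.041587523877327684
scene 0.08 242 ((503.98028564453125, 393.9335632324219), (22.013471603393555, 91.69520568847656), 7.779909133911133) 0.0856027917145468
scene 0.036 446 ((502.28759765625, 394.4794006347656), (40.656620025634766, 130.90660095214844), 5.775378704071045) 0.04185248628820503
281 [474.21636307 -76.85152906] [598.94160798  19.88220451]
[515.60548071 -33.32154927] 6.667755904475502
wrist L 584 [ 568.66068095 -190.63484573] 0.8366581597914027
wrist M 215 [ 427.45037272 -197.25410356] 0.8280428246764856
wrist pink 258 [ 327.0709582  -164.28344956] 0.8857585685935584
wrist slim 0
top L 103 [ 568.2323428  -190.74216672] 0.8600110687208435
top M 82 [ 428.13359444 -197.69657513] 1.0313120193612084
top pink 79 [ 327.32217498 -164.06936807] 0.8069268012580024
top slim 45 [ 429.00232156 -317.08360623] 0.8762849490577818
```

```bash
python3 - <<'E'
import cv2
a=cv2.imread('pics/top0.png'); cv2.imwrite('pics/topc.png',cv2.resize(a[140:480,100:640],None,fx=1.45,fy=1.45))
E
```

```text
(no output)
```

View pics/topc.png

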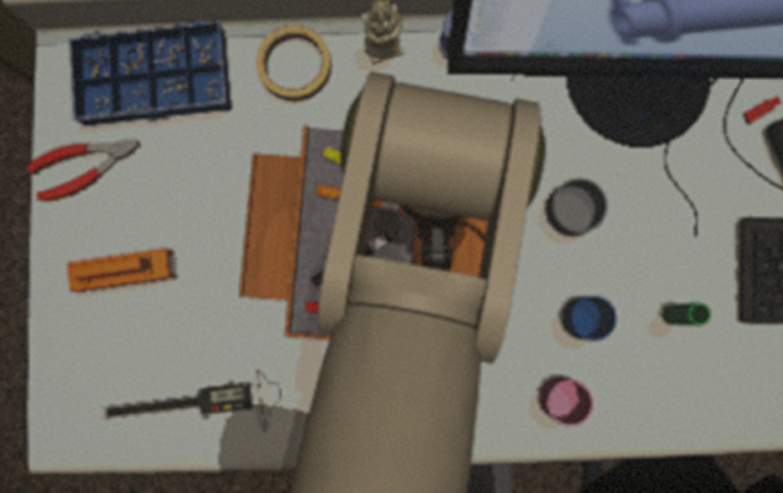

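```bash
cat >> h.py <<'E'
CO=np.array([.5472,.0914]); CA=np.deg2rad(-6.0)
def tocad(p):
    d=np.asarray(p)[...,:2]-CO; c,s=np.cos(CA),np.sin(CA)
    return np.stack([d[...,0]*c+d[...,1]*s,-d[...,0]*s+d[...,1]*c],-1)
def fromcad(p):
    c,s=np.cos(CA),np.sin(CA); p=np.asarray(p)
    return CO+np.stack([p[...,0]*c-p[...,1]*s,p[...,0]*s+p[...,1]*c],-1)
def go(pos,yaw,s=None,tilt=True):
    """target: TCP pos, tool y axis direction at yaw deg from world +x, tool down. prints shift in units(tool axes) & turn"""
    s=s or env.observe(); a=np.deg2rad(yaw)
    y=np.array([np.cos(a),np.sin(a),0]); z=np.array([0,0,-1.]); x=np.cross(y,z)
    Rt=np.stack([x,y,z],1); R0=s['tool_rot']
    sh=R0.T@(np.array(pos)-s['position'])/.04; rv=R.from_matrix(R0.T@Rt).as_rotvec()/.15
    print('shift',np.round(sh,3),'turn',np.round(rv,3))
def st():
    s=env.observe(); yv=s['tool_rot'][:,1]
    print('t',round(s['time_s'],2),'pos',np.round(s['position'],4),'yaw',round(np.degrees(np.arctan2(yv[1],yv[0])),2),'tilt',np.round(s['tool_rot'][:2,2],4),'F',np.round(s['ft_force'],2),'w',round(s['grip_width'],4))
    return s
E
python3 - <<'E'
from h import *
ci=vision.camera_info('wrist'); Rm=cv2.Rodrigues(np.array(ci['rvec']))[0]; print('cam',-Rm.T@np.array(ci['tvec']),Rm[2])
Z=np.load('wrist0.npz');P=Z['P'];
C=tocad(P)*1000
m=(P[...,2]>.011)&(P[...,2]<.017)&(abs(C[...,0])<134)&(abs(C[...,1])<74)
n,l,stt,cc=cv2.connectedComponentsWithStats(m.astype(np.uint8))
for i in range(1,n):
    if stt[i,4]>100:
        r=cv2.minAreaRect(C[l==i].astype(np.float32)); b=cv2.boxPoints(r); print(np.round(cc[i]),np.round(r[0]),np.round(r[1]),round(r[2],1),'x',b[:,0].min(),b[:,0].max(),'y',b[:,1].min(),b[:,1].max())
# rim of well
m=(P[...,2]>.0095)&(P[...,2]<.014)&(C[...,1]<-84)&(C[...,1]>-190)&(abs(C[...,0])<100)
t=C[m]; t=t[(np.hypot(*(t-np.median(t,0)).T)<60)]
from scipy.optimize import least_squares
r=least_squares(lambda p:np.hypot(*(t-p[:2]).T)-42.5,np.median(t,0),loss='soft_l1'); print('well',r.x,len(t),np.mean(abs(r.fun)),t.min(0),t.max(0))
T=np.load('top0.npz'); P=T['P']
for n,(u,v) in dict(orn=(363,155),mon=(470,190),mon2=(420,185),pot_behind=(408,165)).items():
    u=int(u/1.4);v=int(v/1.4); print(n,P[v,u])
m=(P[...,2]>.05)&(P[...,0]>.6)&(P[...,0]<.8)&(P[...,1]<-.05); q=P[m]; print(q.min(0))
# ledge / caddy left plate
Q=np.vstack([np.load('caddy_top.npy'),np.load('caddy_scene.npy')]); c=tocad(Q)*1000; k=c[(c[:,1]>84)&(Q[:,2]<.015)]; print('ledge',np.percentile(k,[1,50,99],axis=0))
E
```

```text
cam [0.54942986 0.07909219 0.3740111 ] [ 4.39573307e-04 -3.09121535e-01 -9.51022441e-01]
[179.  69.] [-105.   -0.] [115.  15.] 84.8 x -117.88265 -92.825356 y -58.561264 57.58274
[248.  73.] [-35.   5.] [ 14. 116.] 36.4 x -75.52334 4.7419357 y -46.24224 55.38752
[330.  87.] [44. -1.] [116.  14.] 82.0 x 28.728195 58.9225 y -59.12729 57.27466
[368.  95.] [82. -3.] [115.  15.] 68.6 x 54.4748 110.19184 y -59.454147 53.06321
well [ -18.96342683 -127.71061824] 152 0.9118876799994305 [ -59.56721664 -170.98049271] [  25.2811929  -100.23173127]
orn [0.78751644 0.04860236 0.1255938 ]
mon [ 0.73177195 -0.13909586  0.087908  ]
mon2 [ 0.73798671 -0.0506721   0.09936707]
pot_behind [ 0.78891888 -0.03171927  0.06732718]
[ 0.60095652 -0.68670036  0.05518122]
ledge [[-94.6062441   84.59817028]
 [ -5.24889612 115.10709207]
 [ 93.14241283 146.13952054]]
```

```bash
python3 - <<'E'
from h import *
st(); go([.5065,.393,.20],6.3)
E
```

```text
t 2.1 pos [0.55   0.     0.2313] yaw 0.0 tilt [-0.  0.] F [-0.03  0.41 -0.36] w 0.0854
shift [ 9.825 -1.087  0.783] turn [-0.    -0.    -0.733]
```

Call:
jog_arm(
  plan=[
    [[0.6,-0.1,0.08,0,0,0],[0.98,-0.11,0.08,0,0,0],[1,-0.11,0.08,0,0,0],[1,-0.11,0.08,0,0,0],[1,-0.11,0.08,0,0,0],[1,-0.11,0.08,0,0,0],[1,-0.11,0.08,0,0,0],[1,-0.11,0.08,0,0,0],[1,-0.11,0.08,0,0,0],[0.6,-0.11,0.08,0,0,-0.73]],
  ],
)

```text
time_s: 3.1
position: [0.5057, 0.3698, 0.199]
tool_rot: [[-0.112, 0.994, -0.0], [0.994, 0.112, 0.0], [0.0, -0.0, -1.0]]
ft_force: [0.4, -0.9, -0.8]
grip_width: 0.0856
```

Call:
jog_arm(
  plan=[
    [[0.5,0,0,0,0,0],[0,0,0,0,0,0],[0,0,0,0,0,0]],
  ],
)

```text
time_s: 3.4
position: [0.5042, 0.387, 0.1991]
tool_rot: [[-0.11, 0.994, -0.0], [0.994, 0.11, -0.0], [-0.0, -0.0, -1.0]]
ft_force: [-0.0, 0.1, -0.4]
grip_width: 0.0855
```

```bash
python3 - <<'E'
from h import *
st(); go([.5065,.393,.20],6.3)
im,d=vision.get_image('wrist'); save('w1',im,1.4); P=pts('wrist',d); np.savez('w1.npz',im=im,d=d,P=P)
for lo,hi in((.08,.095),(.036,.047)):
    t=P[(P[...,2]>lo)&(P[...,2]<hi)&(np.hypot(P[...,0]-.506,P[...,1]-.393)<.09)]
    r=cv2.minAreaRect((t[:,:2]*1000).astype(np.float32)); print(len(t),r,t[:,2].mean())
E
```

```text
t 3.4 pos [0.5042 0.387  0.1991] yaw 6.29 tilt [-0.0001 -0.0004] F [-0.03  0.13 -0.44] w 0.0855
shift [ 0.144  0.075 -0.021] turn [-0.001  0.002 -0.001]
2255 ((504.7380065917969, 393.7972106933594), (15.95341968536377, 89.30646514892578), 6.1287007331848145) 0.08651178567481603
3471 ((505.0534362792969, 393.6249084472656), (38.089359283447266, 129.39295959472656), 6.7692790031433105) 0.04190373655378375
```

View pics/w1.png

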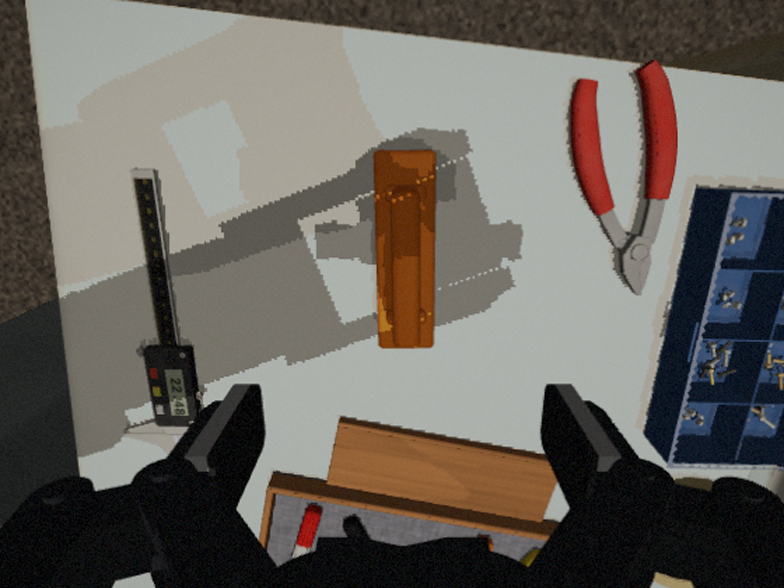

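```bash
python3 - <<'E'
from h import *
P=np.load('w1.npz')['P']; C=tocad(P)*1000
for lo,hi in((.004,.0075),(.0078,.012),(.0175,.022)):
    m=(P[...,2]>lo)&(P[...,2]<hi)&(C[...,1]>68)&(C[...,1]<160)&(abs(C[...,0])<150); t=C[m]; print(lo,len(t),np.round(np.percentile(t,[2,50,98],axis=0),1).tolist())
go([.505,.3937,.05],6.3)
E
```

```text
0.004 7072 [[-93.1, 80.2], [-4.0, 110.6], [90.5, 145.6]]
0.0078 1199 [[-129.5, 79.4], [-13.1, 141.8], [91.3, 146.2]]
0.0175 1051 [[-138.1, 74.1], [-27.8, 78.9], [92.1, 81.3]]
shift [0.179 0.036 3.732] turn [-0.     0.002 -0.007]
```

Call:
jog_arm(
  plan=[
    [[0.18,0.04,0.3,0,0,0],[0,0,0.8,0,0,0],[0,0,0.8,0,0,0],[0,0,0.8,0,0,0],[0,0,0.7,0,0,0],[0,0,0.33,0,0,0],[0,0,0,0,0,0]],
  ],
)

```text
time_s: 4.15
position: [0.5044, 0.3937, 0.0482]
tool_rot: [[-0.109, 0.994, -0.003], [0.994, 0.109, -0.002], [-0.001, -0.003, -1.0]]
ft_force: [-0.3, 0.1, 0.0]
grip_width: 0.085
```

Call:
jog_arm(
  plan=[
    [[0,0,0,0,0,0],[0,0,0,0,0,0],[0,0,0,0,0,0],[0,0,0,0,0,0],[0,0,0,0,0,0],[0,0,0,0,0,0],[0,0,0,0,0,0],[0,0,0,0,0,0]],
  ],
  grip=-1,
  squeeze=60,
)

```text
time_s: 4.95
position: [0.5053, 0.3946, 0.0507]
tool_rot: [[-0.109, 0.994, 0.001], [0.994, 0.109, 0.001], [0.0, 0.001, -1.0]]
ft_force: [-0.5, 0.3, 4.9]
grip_width: 0.0155
```

```bash
python3 - <<'E'
from h import *
st()
E
```

```text
t 4.95 pos [0.5053 0.3946 0.0507] yaw 6.28 tilt [0.001  0.0005] F [-0.5   0.26  4.85] w 0.0155
```

```bash
python3 - <<'E'
from h import *
s=st(); t=fromcad([.137,0]); print(t)
s2=dict(s); s2['position']=s['position']+[0,0,.08]
go([*t,.13],-6.0,s2)
E
```

```text
t 4.95 pos [0.5053 0.3946 0.0507] yaw 6.28 tilt [0.001  0.0005] F [-0.5   0.26  4.85] w 0.0155
[0.6834495 0.0770796]
shift [-8.377  3.56   0.019] turn [ 0.007 -0.003  1.428]
```

Call:
jog_arm(
  plan=[
    [[0,0,-0.2,0,0,0],[0,0,-0.5,0,0,0],[0,0,-0.7,0,0,0],[0,0,-0.5,0,0,0],[0,0,-0.1,0,0,0],[0,0,0,0,0,0]],
  ],
)

```text
time_s: 5.55
position: [0.5049, 0.3944, 0.1302]
tool_rot: [[-0.109, 0.994, 0.0], [0.994, 0.109, 0.0], [0.0, 0.0, -1.0]]
ft_force: [-0.4, 0.2, -1.4]
grip_width: 0.0153
```

Call:
jog_arm(
  plan=[
    [[-0.4,0.18,0,0,0,0],[-0.8,0.36,0,0,0,0],[-0.9,0.38,0,0,0,0],[-0.9,0.38,0,0,0,0],[-0.9,0.38,0,0,0,0],[-0.9,0.38,0,0,0,0],[-0.9,0.38,0,0,0,0],[-0.9,0.38,0,0,0,0],[-0.9,0.38,0,0,0,0],[-0.88,0.36,0,0,0,0.4]],
  ],
)

```text
time_s: 6.55
position: [0.6834, 0.074, 0.1284]
tool_rot: [[-0.048, 0.999, -0.003], [0.999, 0.048, -0.0], [0.0, -0.003, -1.0]]
ft_force: [0.3, 0.9, -0.1]
grip_width: 0.0155
```

Call:
jog_arm(
  plan=[
    [[0,0,0,0,0,0.6],[0,0,0,0,0,0.43],[0,0,0,0,0,0],[0,0,0,0,0,0]],
  ],
)

```text
time_s: 6.95
position: [0.6829, 0.0762, 0.1291]
tool_rot: [[0.103, 0.995, -0.002], [0.995, -0.103, 0.0], [-0.0, -0.002, -1.0]]
ft_force: [0.7, 0.8, -0.5]
grip_width: 0.0154
```

```bash
python3 - <<'E'
from h import *
s=st(); t=fromcad([.137,0]); go([*t,.0547],-6.0,s)
for c in ['scene','wrist']:
    im,d=vision.get_image(c); save(c+'2',im,1.4); np.savez(c+'2.npz',im=im,d=d,P=pts(c,d))
E
```

```text
t 6.95 pos [0.6829 0.0762 0.1291] yaw -5.93 tilt [-0.0018  0.    ] F [ 0.7   0.78 -0.46] w 0.0154
shift [0.024 0.016 1.859] turn [-0.012  0.001  0.008]
```

View pics/scene2.png

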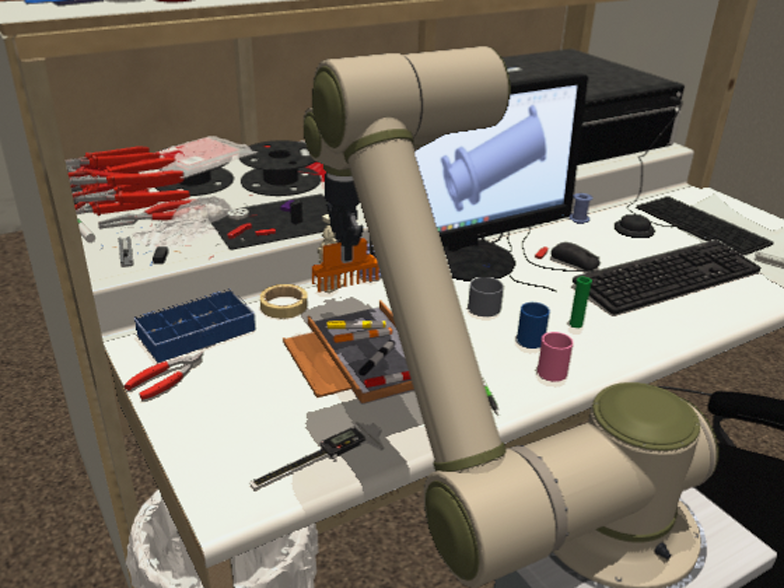

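View pics/wrist2.png

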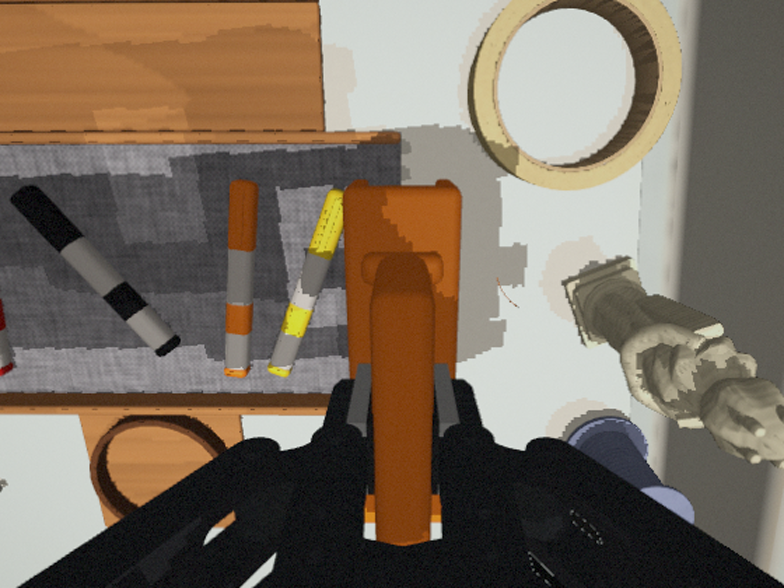

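```bash
python3 - <<'E'
from h import *
Z=np.load('wrist2.npz');P=Z['P'];C=tocad(P)*1000
m=(P[...,2]>.011)&(P[...,2]<.0175)&(abs(C[...,0])<125)&(abs(C[...,1])<74)
n,l,stt,cc=cv2.connectedComponentsWithStats(m.astype(np.uint8))
for i in range(1,n):
    if stt[i,4]>100:
        r=cv2.minAreaRect(C[l==i].astype(np.float32)); b=C[l==i]; print(np.round(cc[i]),np.round(r[0]),np.round(r[1]),round(r[2],1),'x',b[:,0].min(),b[:,0].max(),'y',b[:,1].min(),b[:,1].max())
m=(P[...,2]>.018)&(P[...,2]<.0215)&(abs(C[...,0])<134)&(abs(C[...,1])<90); print('walls y',np.percentile(C[m&(C[...,1]>0)][:,1],[1,50,99]),np.percentile(C[m&(C[...,1]<0)][:,1],[1,50,99]))
t=C[(P[...,2]>.11)&(P[...,2]<.125)&(np.hypot(C[...,0]-137,C[...,1])<90)]
r=cv2.minAreaRect(t.astype(np.float32)); print('rakehead',r)
E
```

```text
[171. 197.] [44. -1.] [116.  15.] 81.9 x 29.961176288631325 58.27215820834952 y -58.18512331315918 57.20970441099183
[ 65. 192.] [-35.   5.] [ 15. 115.] 35.9 x -73.84542775285047 3.0641340769239647 y -44.36332847179974 53.690013892965595
[220. 203.] [83. -3.] [116.  14.] 68.3 x 56.131419972906606 104.54105037228601 y -57.05138431834367 52.19061685974707
walls y [75.01030028 78.27762616 80.95135856] [-80.4857998  -76.88411726 -74.20333686]
rakehead ((136.27072143554688, -1.137176513671875), (38.14634704589844, 129.95458984375), 0.45334240794181824)
```

Call:
jog_arm(
  plan=[
    [[0.05,0.02,0.3,0,0,0],[0,0,0.6,0,0,0],[0,0,0.5,0,0,0],[0,0,0.3,0,0,0],[0,0,0.1,0,0,0],[0,0,0.04,0,0,0],[0,0,0,0,0,0]],
  ],
)

```text
time_s: 7.75
position: [0.6845, 0.0787, 0.0572]
tool_rot: [[0.105, 0.995, 0.001], [0.995, -0.105, -0.0], [0.0, 0.001, -1.0]]
ft_force: [1.1, 0.2, -0.6]
grip_width: 0.0156
```

```bash
python3 - <<'E'
from h import *
s=st(); print(tocad(s['position'])); t=fromcad([.137,0]); go([*t,.0547],-6.0,s)
im,d=vision.get_image('scene'); save('scene3',im[150:300,180:330],4)
E
```

```text
t 7.75 pos [0.6845 0.0787 0.0572] yaw -6.01 tilt [ 0.0012 -0.0001] F [ 1.09  0.16 -0.59] w 0.0156
[0.13791558 0.00173582]
shift [-0.043 -0.023  0.061] turn [ 0.008 -0.    -0.001]
```

View pics/scene3.png

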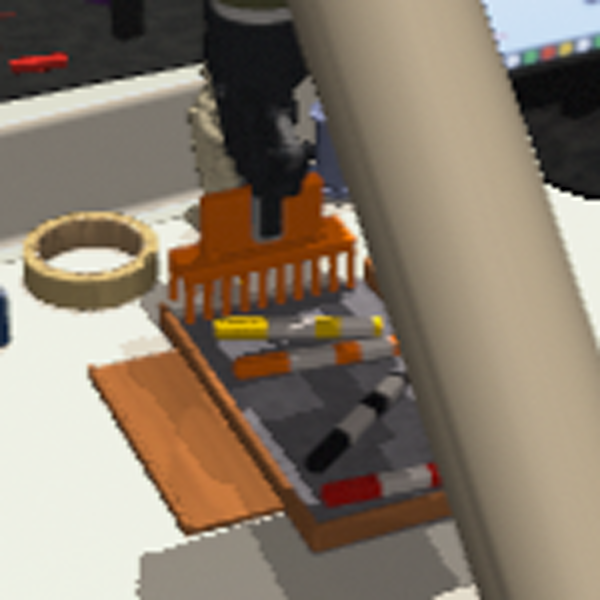

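Call:
jog_arm(
  plan=[
    [[-0.02,0,0.055,0,0,0],[0,-0.05,0,0,0,0],[0,-0.1,0,0,0,0],[0,-0.12,0,0,0,0],[0,-0.12,0,0,0,0],[0,-0.12,0,0,0,0],[0,-0.12,0,0,0,0],[0,-0.12,0,0,0,0],[0,-0.12,0,0,0,0],[0,-0.1,0,0,0,0]],
  ],
)

```text
time_s: 8.8
position: [0.6451, 0.082, 0.0544]
tool_rot: [[0.105, 0.994, -0.0], [0.994, -0.105, -0.0], [-0.0, -0.0, -1.0]]
ft_force: [0.5, 0.5, -1.4]
grip_width: 0.0151
```

```bash
python3 - <<'E'
from h import *
s=st(); print(tocad(s['position']))
E
```

```text
t 8.8 pos [0.6451 0.082  0.0544] yaw -6.01 tilt [-0.0001 -0.    ] F [ 0.53  0.53 -1.44] w 0.0151
[0.09831987 0.0009047 ]
```

Draws freely; continue.

Call:
jog_arm(
  plan=[
    [[0,-0.12,0,0,0,0],[0,-0.14,0,0,0,0],[0,-0.14,0,0,0,0],[0,-0.14,0,0,0,0],[0,-0.14,0,0,0,0],[0,-0.14,0,0,0,0],[0,-0.14,0,0,0,0],[0,-0.14,0,0,0,0],[0,-0.14,0,0,0,0],[0,-0.1,0,0,0,0]],
  ],
)

```text
time_s: 9.8
position: [0.5917, 0.0877, 0.0543]
tool_rot: [[0.105, 0.994, -0.0], [0.994, -0.105, 0.0], [0.0, -0.0, -1.0]]
ft_force: [0.3, -0.4, -1.3]
grip_width: 0.0155
```

```bash
python3 - <<'E'
from h import *
s=st(); print(tocad(s['position']))
im,d=vision.get_image('wrist'); save('w4',im,1.4)
E
```

```text
t 9.8 pos [0.5917 0.0877 0.0543] yaw -6.01 tilt [-0.0001  0.    ] F [ 0.31 -0.37 -1.26] w 0.0155
[0.04464533 0.0009227 ]
```

View pics/w4.png

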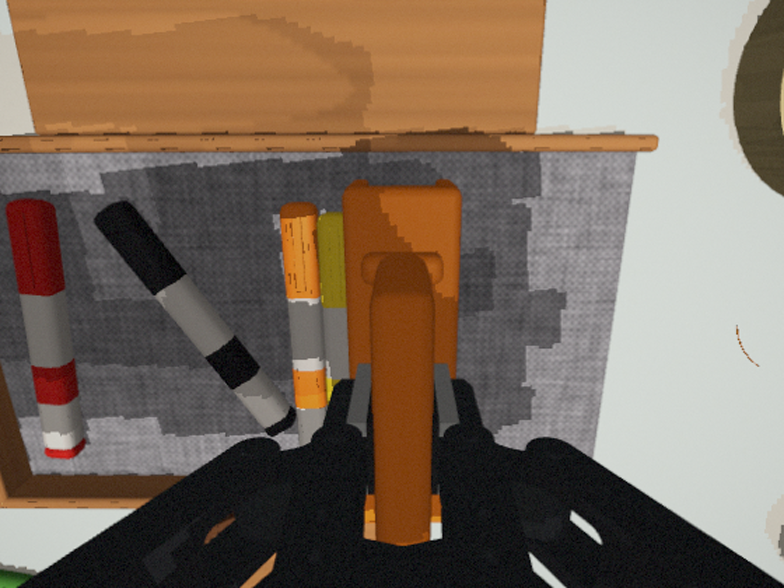

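Call:
jog_arm(
  plan=[
    [[0,-0.1,0,0,0,0],[0,-0.12,0,0,0,0],[0,-0.12,0,0,0,0],[0,-0.12,0,0,0,0],[0,-0.12,0,0,0,0],[0,-0.12,0,0,0,0],[0,-0.12,0,0,0,0],[0,-0.12,0,0,0,0],[0,-0.12,0,0,0,0],[0,-0.1,0,0,0,0]],
  ],
)

```text
time_s: 10.85
position: [0.5456, 0.0925, 0.0543]
tool_rot: [[0.105, 0.994, -0.0], [0.994, -0.105, 0.0], [0.0, -0.0, -1.0]]
ft_force: [-0.0, -0.3, -0.1]
grip_width: 0.0154
```

Call:
jog_arm(
  plan=[
    [[0,-0.1,0,0,0,0],[0,-0.12,0,0,0,0],[0,-0.12,0,0,0,0],[0,-0.12,0,0,0,0],[0,-0.1,0,0,0,0],[0,-0.1,0,0,0,0],[0,-0.08,0,0,0,0],[0,-0.05,0,0,0,0],[0,0,0,0,0,0]],
  ],
)

```text
time_s: 11.75
position: [0.5144, 0.0958, 0.0544]
tool_rot: [[0.105, 0.994, -0.0], [0.994, -0.105, 0.0], [0.0, -0.0, -1.0]]
ft_force: [-0.5, -1.2, -0.4]
grip_width: 0.0156
```

```bash
python3 - <<'E'
from h import *
s=st(); print(tocad(s['position']))
im,d=vision.get_image('wrist'); save('w5',im,1.4)
E
```

```text
t 11.75 pos [0.5144 0.0958 0.0544] yaw -6.02 tilt [-0.0002  0.    ] F [-0.5  -1.15 -0.37] w 0.0156
[-0.03306292  0.00094969]
```

View pics/w5.png

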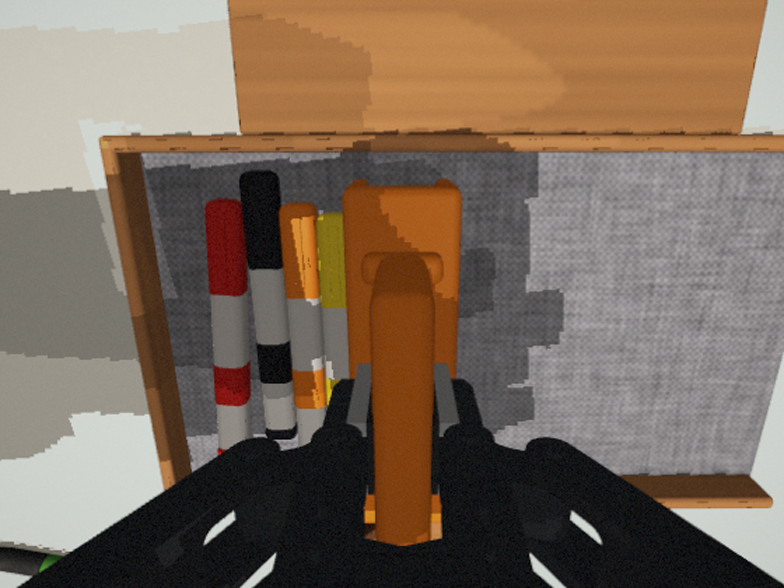

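Call:
jog_arm(
  plan=[
    [[0,-0.06,0,0,0,0],[0,-0.08,0,0,0,0],[0,-0.08,0,0,0,0],[0,-0.08,0,0,0,0],[0,-0.08,0,0,0,0],[0,-0.06,0,0,0,0],[0,-0.04,0,0,0,0],[0,-0.02,0,0,0,0],[0,0,0,0,0,0]],
  ],
)

```text
time_s: 12.7
position: [0.4947, 0.0979, 0.0543]
tool_rot: [[0.105, 0.994, -0.0], [0.994, -0.105, 0.0], [-0.0, -0.0, -1.0]]
ft_force: [-0.4, -1.0, -0.5]
grip_width: 0.0153
```

```bash
python3 - <<'E'
from h import *
s=st(); print(tocad(s['position']))
E
```

```text
t 12.7 pos [0.4947 0.0979 0.0543] yaw -6.02 tilt [-0.0001  0.    ] F [-0.4  -1.04 -0.46] w 0.0153
[-0.05292621  0.00092893]
```

Call:
jog_arm(
  plan=[
    [[0,-0.025,0,0,0,0],[0,-0.025,0,0,0,0],[0,-0.025,0,0,0,0],[0,-0.025,0,0,0,0],[0,0,0,0,0,0]],
  ],
)

```text
time_s: 13.2
position: [0.4906, 0.0983, 0.0543]
tool_rot: [[0.105, 0.994, -0.0], [0.994, -0.105, 0.0], [-0.0, -0.0, -1.0]]
ft_force: [0.4, -0.9, -2.1]
grip_width: 0.0152
```

Call:
jog_arm(
  plan=[
    [[0,-0.025,0,0,0,0],[0,0,0,0,0,0]],
  ],
)

```text
time_s: 13.4
position: [0.4896, 0.0984, 0.0543]
tool_rot: [[0.105, 0.994, -0.0], [0.994, -0.105, -0.0], [-0.0, -0.0, -1.0]]
ft_force: [-0.7, 0.2, -0.7]
grip_width: 0.0154
```

Call:
jog_arm(
  plan=[
    [[0,-0.025,0,0,0,0],[0,0,0,0,0,0]],
  ],
)

```text
time_s: 13.6
position: [0.4886, 0.0985, 0.0543]
tool_rot: [[0.105, 0.994, -0.0], [0.994, -0.105, -0.0], [-0.0, -0.0, -1.0]]
ft_force: [0.7, -0.4, -1.4]
grip_width: 0.0153
```

Call:
jog_arm(
  plan=[
    [[0,-0.025,0,0,0,0],[0,0,0,0,0,0]],
  ],
)

```text
time_s: 13.8
position: [0.488, 0.0985, 0.0544]
tool_rot: [[0.105, 0.994, 0.001], [0.994, -0.105, -0.0], [-0.0, 0.001, -1.0]]
ft_force: [1.0, 0.3, -1.1]
grip_width: 0.0148
```

Call:
jog_arm(
  plan=[
    [[0,-0.02,0,0,0,0],[0,0,0,0,0,0]],
  ],
)

```text
time_s: 14.0
position: [0.4878, 0.0985, 0.0546]
tool_rot: [[0.105, 0.994, 0.002], [0.994, -0.105, -0.0], [-0.0, 0.002, -1.0]]
ft_force: [4.5, -1.4, -1.3]
grip_width: 0.0152
```

```bash
python3 - <<'E'
from h import *
s=st(); print(tocad(s['position']))
im,d=vision.get_image('wrist'); save('w6',im,1.4); P=pts('wrist',d);C=tocad(P)*1000
m=(P[...,2]>.011)&(P[...,2]<.0175)&(abs(C[...,0])<133)&(abs(C[...,1])<74); t=C[m&(C[...,0]<-60)]; print(np.percentile(t,[0.5,2,50,98,99.5],axis=0))
E
```

```text
t 14.0 pos [0.4878 0.0985 0.0546] yaw -6.02 tilt [ 0.0021 -0.0002] F [ 4.51 -1.39 -1.28] w 0.0152
[-0.05984108  0.00085321]
[[-132.68301718  -46.11510669]
 [-131.83733881  -43.17032278]
 [-109.82033228   15.36691226]
 [ -83.86295845   62.49732989]
 [ -82.80000638   66.46659325]]
```

View pics/w6.png

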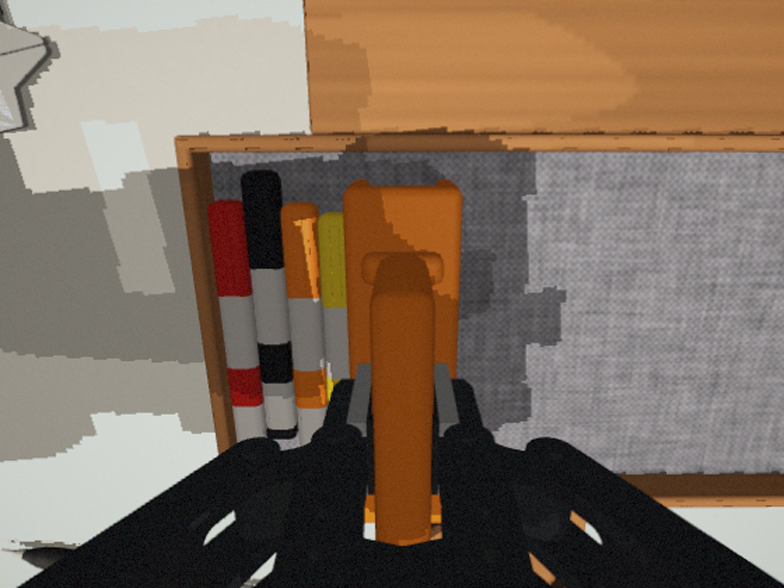

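Call:
jog_arm(
  plan=[
    [[0,0.08,0,0,0,0],[0,0.1,0,0,0,0],[0,0,-0.2,0,0,0],[0,0,-0.6,0,0,0],[0,0,-0.8,0,0,0],[0,0,-0.6,0,0,0],[0,0,-0.3,0,0,0],[0,0,0,0,0,0]],
  ],
)

```text
time_s: 14.85
position: [0.4946, 0.098, 0.1562]
tool_rot: [[0.105, 0.995, 0.003], [0.995, -0.105, -0.0], [0.0, 0.003, -1.0]]
ft_force: [-0.1, 0.8, -0.9]
grip_width: 0.0152
```

```bash
python3 - <<'E'
from h import *
s=st(); t=fromcad([0,.111]); print(t); go([*t,.15],-6.0,s)
im,d=vision.get_image('wrist'); save('w7',im,1.4); P=pts('wrist',d);C=tocad(P)*1000
m=(P[...,2]>.011)&(P[...,2]<.0175)&(abs(C[...,0])<133)&(abs(C[...,1])<74); t=C[m&(C[...,0]<-40)]; print(np.percentile(t,[0.5,2,50,98,99.5],axis=0))
E
```

```text
t 14.85 pos [0.4946 0.098  0.1562] yaw -6.01 tilt [ 0.0032 -0.    ] F [-0.14  0.78 -0.94] w 0.0152
[0.55880266 0.20179193]
shift [2.748 1.324 0.161] turn [ 0.021 -0.002 -0.001]
[[-132.79508643  -57.96397636]
 [-132.07561888  -54.94717898]
 [-111.55924331    7.93680713]
 [ -89.69805422   61.55651366]
 [ -89.0687643    66.12358806]]
```

View pics/w7.png

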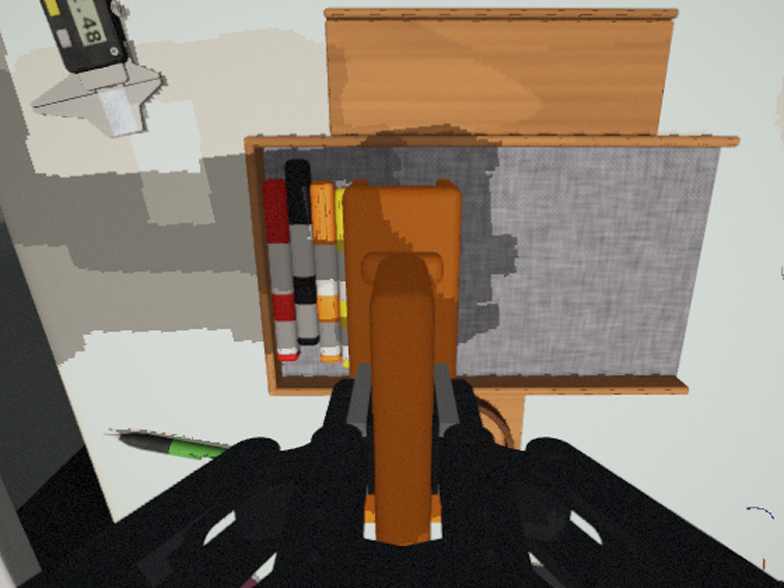

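Call:
jog_arm(
  plan=[
    [[0.4,0.2,0,0,0,0],[0.7,0.34,0,0,0,0],[0.8,0.38,0,0,0,0],[0.6,0.3,0,0,0,0],[0.25,0.1,0,0,0,-0.5],[0,0,0,0,0,-1],[0,0,0,0,0,-1],[0,0,0,0,0,-1],[0,0,0,0,0,-1],[0,0,0,0,0,-1]],
  ],
)

```text
time_s: 15.9
position: [0.5575, 0.2017, 0.1529]
tool_rot: [[-0.664, 0.748, -0.003], [0.748, 0.664, -0.0], [0.002, -0.002, -1.0]]
ft_force: [-0.4, 0.2, -0.4]
grip_width: 0.0154
```

Call:
jog_arm(
  plan=[
    [[0,0,0,0,0,-1],[0,0,0,0,0,-1],[0,0,0,0,0,-1],[0,0,0,0,0,-1],[0,0,0,0,0,-0.7],[0,0,0,0,0,-0.3],[0,0,0,0,0,0],[0,0,0,0,0,0]],
  ],
)

```text
time_s: 16.7
position: [0.5578, 0.2017, 0.1535]
tool_rot: [[-0.995, 0.102, -0.002], [0.102, 0.995, -0.0], [0.002, -0.0, -1.0]]
ft_force: [0.2, -0.6, -0.8]
grip_width: 0.0155
```

```bash
python3 - <<'E'
from h import *
s=st(); t=fromcad([-.001,.111]); go([*t,.0607],84.0,s)
im,d=vision.get_image('wrist'); save('w8',im,1.4); P=pts('wrist',d);C=tocad(P)*1000
for lo,hi in((.0045,.0075),(.0085,.012)):
    m=(P[...,2]>lo)&(P[...,2]<hi)&(C[...,1]>82)&(C[...,1]<160)&(abs(C[...,0])<110); t=C[m]; print(lo,len(t),np.round(np.percentile(t,[.5,2,50,98,99.5],axis=0),1).tolist())
h=s['position'][2]-.0507
m=(P[...,2]>h+.036)&(P[...,2]<h+.047)&(abs(C[...,0])<100)&(abs(C[...,1]-111)<60); r=cv2.minAreaRect(C[m].astype(np.float32)); print('head',r,m.sum())
E
```

```text
t 16.7 pos [0.5578 0.2017 0.1535] yaw 84.14 tilt [-0.0017 -0.0002] F [ 0.25 -0.57 -0.79] w 0.0155
shift [-0.003  0.005  2.32 ] turn [-0.003 -0.011  0.017]
0.0045 3618 [[-94.8, 82.4], [-94.1, 83.3], [-75.9, 111.8], [-55.4, 140.3], [-54.5, 141.2]]
0.0085 361 [[-94.7, 141.0], [-94.0, 141.3], [-70.6, 143.9], [6.2, 146.1], [35.2, 146.3]]
head ((-1.0237197875976562, 110.61383056640625), (129.97630310058594, 38.15800476074219), 0.3848643898963928) 6944
```

View pics/w8.png

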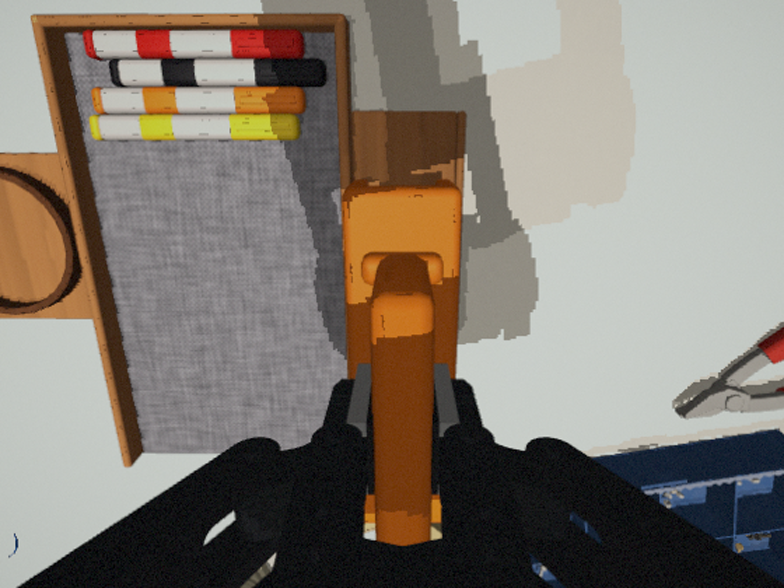

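Call:
jog_arm(
  plan=[
    [[0,0,0.3,0,0,0.02],[0,0,0.6,0,0,0],[0,0,0.6,0,0,0],[0,0,0.5,0,0,0],[0,0,0.2,0,0,0],[0,0,0.1,0,0,0],[0,0,0.05,0,0,0],[0,0,0,0,0,0]],
  ],
)

```text
time_s: 17.55
position: [0.5585, 0.2018, 0.0608]
tool_rot: [[-0.995, 0.104, 0.001], [0.104, 0.995, 0.0], [-0.001, 0.0, -1.0]]
ft_force: [0.1, 0.1, -1.0]
grip_width: 0.015
```

```bash
python3 - <<'E'
from h import *
s=st(); print(tocad(s['position']))
E
```

```text
t 17.55 pos [0.5585 0.2018 0.0608] yaw 84.05 tilt [0.001  0.0001] F [ 0.12  0.13 -0.97] w 0.015
[-0.00031462  0.11099387]
```

Call:
jog_arm(
  plan=[
    [[0,0,0.04,0,0,0],[0,0,0.03,0,0,0],[0,0,0.02,0,0,0],[0,0,0,0,0,0],[0,0,0,0,0,0]],
  ],
)

```text
time_s: 18.05
position: [0.5582, 0.2018, 0.0568]
tool_rot: [[-0.995, 0.104, 0.0], [0.104, 0.995, 0.0], [-0.0, 0.0, -1.0]]
ft_force: [-0.8, 0.2, -0.9]
grip_width: 0.0155
```

Call:
jog_arm(
  plan=[
    [[0,0,0.012,0,0,0],[0,0,0,0,0,0]],
  ],
)

```text
time_s: 18.25
position: [0.5582, 0.2018, 0.0568]
tool_rot: [[-0.995, 0.104, 0.0], [0.104, 0.995, 0.0], [-0.0, 0.0, -1.0]]
ft_force: [-2.8, -0.6, 4.7]
grip_width: 0.0158
```

Call:
jog_arm(
  plan=[
    [[0,0,0.012,0,0,0],[0,0,0,0,0,0]],
  ],
)

```text
time_s: 18.45
position: [0.5583, 0.2017, 0.0567]
tool_rot: [[-0.995, 0.104, 0.001], [0.104, 0.995, -0.0], [-0.001, 0.0, -1.0]]
ft_force: [-3.3, -1.5, 9.5]
grip_width: 0.0152
```

Standing on the ledge. Release, opening partway first, then rise.

Call:
jog_arm(
  plan=[
    [[0,0,-0.02,0,0,0],[0,0,0,0,0,0],[0,0,0,0,0,0],[0,0,0,0,0,0],[0,0,0,0,0,0]],
  ],
  grip=1,
)

```text
time_s: 18.95
position: [0.5582, 0.2017, 0.0564]
tool_rot: [[-0.995, 0.104, -0.0], [0.104, 0.995, -0.0], [0.0, -0.0, -1.0]]
ft_force: [-0.3, 0.1, 0.5]
grip_width: 0.0847
```

Call:
jog_arm(
  plan=[
    [[0,0,-0.2,0,0,0],[0,0,-0.5,0,0,0],[0,0,-0.8,0,0,0],[0,0,-0.9,0,0,0],[0,0,-0.9,0,0,0],[0,0,-0.6,0,0,0],[0,0,-0.3,0,0,0],[0,0,0,0,0,0]],
  ],
)

```text
time_s: 19.75
position: [0.5585, 0.2019, 0.226]
tool_rot: [[-0.995, 0.103, 0.003], [0.103, 0.995, 0.0], [-0.003, 0.001, -1.0]]
ft_force: [-0.2, 1.1, -0.6]
grip_width: 0.0853
```

```bash
python3 - <<'E'
from h import *
s=st()
im,d=vision.get_image('wrist'); save('w9',im,1.4); P=pts('wrist',d);C=tocad(P)*1000
np.savez('w9.npz',im=im,d=d,P=P)
for lo,hi in ((.042,.053),(.088,.098)):
    m=(P[...,2]>lo)&(P[...,2]<hi)&(abs(C[...,0])<100)&(abs(C[...,1]-111)<60); r=cv2.minAreaRect(C[m].astype(np.float32)); print('rake',r,m.sum(),P[m][:,2].mean())
E
```

```text
t 19.75 pos [0.5585 0.2019 0.226 ] yaw 84.06 tilt [0.0029 0.0004] F [-0.16  1.12 -0.65] w 0.0853
rake ((-1.9193878173828125, 110.68009948730469), (128.92710876464844, 38.04347229003906), 0.20071588456630707) 3136 0.046409421704626266
rake ((-1.9069404602050781, 110.61833190917969), (15.607084274291992, 88.4341812133789), 89.8993911743164) 1859 0.09094219882826655
```

View pics/w9.png

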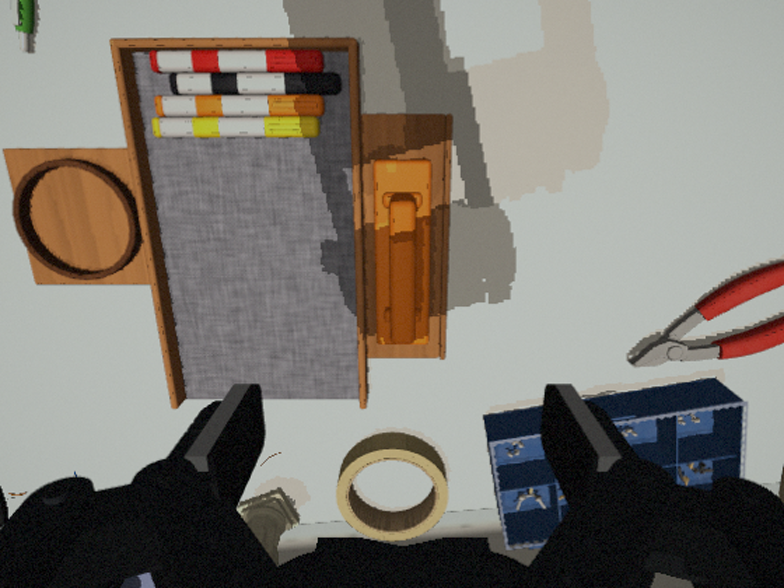

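```bash
cat > chk.py <<'E'
from h import *
from fit import fitc
from scipy.optimize import least_squares
def check(P,im=None):
    C=tocad(P)*1000
    m=(P[...,2]>.0125)&(P[...,2]<.0175)&(abs(C[...,0])<134)&(abs(C[...,1])<74)&(C[...,0]<-60)
    for k in range(4):
        c=-128+14*k; t=C[m&(abs(C[...,0]-c)<5)]
        if len(t)<30: print(k,'none'); continue
        a=np.polyfit(t[:,1],t[:,0],1); print('row',k,len(t),'y',np.round(np.percentile(t[:,1],[1,99]),1),'slope deg',round(np.degrees(a[0]),2),'x0',round(t[:,0].mean(),1))
    t=C[m]; print('x ext',np.percentile(t[:,0],[.5,99.5]))
def well(P):
    C=tocad(P)*1000
    m=(P[...,2]>.0105)&(P[...,2]<.0135)&(C[...,1]<-84)&(C[...,1]>-185)&(C[...,0]>-70)&(C[...,0]<35); t=C[m]
    c0=t.mean(0)
    for _ in range(5):
        r=least_squares(lambda p:np.hypot(*(t-p[:2]).T)-42.5,c0,loss='soft_l1'); c0=r.x
    print('well',c0,len(t),np.mean(abs(r.fun)),fromcad(c0/1000))
E
python3 - <<'E'
from chk import *
P=np.load('w9.npz')['P']; check(P); well(P)
p=P.reshape(-1,3); c=tocad(p)*1000; p=p[(abs(c[:,0])<150)&(abs(c[:,1])<85)]
print(fitc([p]))
E
```

```text
row 0 1241 y [-56.2  54.3] slope deg -0.02 x0 -128.1
row 1 1189 y [-46.1  65.8] slope deg -0.26 x0 -114.2
row 2 1075 y [-58.3  53.6] slope deg -0.05 x0 -100.4
row 3 966 y [-61.8  49.4] slope deg -0.07 x0 -86.3
x ext [-133.35291996  -81.84534051]
well [ -21.71041448 -129.09285474] 530 1.2374293936878624 [ 0.51211464 -0.03471631]
[(array([ 0.54646626,  0.09175612, -6.02326338]), np.float64(0.0016994079894493746), 3264)]
```

Call:
jog_arm(
  plan=[
    [[0,0,0,0,0,0.8],[0,0,0,0,0,1],[0,0,0,0,0,1],[0,0,0,0,0,1],[0,0,0,0,0,1],[0,0,0,0,0,1],[0,0,0,0,0,1],[0,0,0,0,0,1],[0,0,0,0,0,1],[0,0,0,0,0,0.98]],
  ],
)

```text
time_s: 20.8
position: [0.5576, 0.2017, 0.2224]
tool_rot: [[0.006, 1.0, -0.004], [1.0, -0.006, -0.001], [-0.001, -0.004, -1.0]]
ft_force: [-0.6, 0.0, 0.4]
grip_width: 0.0855
```

Call:
jog_arm(
  plan=[
    [[-0.5,0,0,0,0,0],[-0.9,0,0,0,0,0],[-0.9,0,0,0,0,0],[-0.9,0,0,0,0,0],[-0.9,0,0,0,0,0],[-0.9,0,0,0,0,0],[-0.9,0,0,0,0,0],[-0.9,0,0,0,0,0],[-0.9,0,0,0,0,0],[-0.5,0,0,0,0,0]],
  ],
)

```text
time_s: 21.8
position: [0.5575, -0.1286, 0.2225]
tool_rot: [[0.002, 1.0, -0.003], [1.0, -0.002, 0.001], [0.001, -0.003, -1.0]]
ft_force: [0.2, 0.3, -0.8]
grip_width: 0.0855
```

```bash
cat > pots.py <<'E'
from h import *
from scipy.optimize import least_squares
def rim(P,x,y,z,ro,r0=.055):
    m=(abs(P[...,2]-z)<.003)&(np.hypot(P[...,0]-x,P[...,1]-y)<r0); t=P[m][:,:2]*1000
    if len(t)<8: print('few',len(t)); return
    r=least_squares(lambda p:abs(np.hypot(*(t-p[:2]).T)-ro),[x*1000,y*1000],loss='soft_l1',diff_step=1e-3); print('rim',np.round(r.x,1),len(t),round(np.mean(abs(r.fun)),2)); return r.x/1000
E
python3 - <<'E'
from pots import *; from chk import well
s=st()
im,d=vision.get_image('wrist'); save('w10',im,1.4); P=pts('wrist',d); np.savez('w10.npz',im=im,d=d,P=P)
rim(P,.5685,-.1907,.056,33.5); rim(P,.428,-.1975,.072,26.5); rim(P,.429,-.317,.104,12.5,.04); well(P)
im,d=vision.get_image('top'); save('t10',im,1.4); P=pts('top',d)
rim(P,.5685,-.1907,.056,33.5); rim(P,.428,-.1975,.072,26.5); rim(P,.429,-.317,.104,12.5,.04); well(P)
E
```

```text
t 21.8 pos [ 0.5575 -0.1286  0.2225] yaw -0.11 tilt [-0.0032  0.0011] F [ 0.24  0.27 -0.79] w 0.0855
rim [ 568.4 -192.8] 702 0.82
rim [ 427.8 -199.4] 533 0.84
few 0
well [ -16.53373244 -134.21689166] 108 1.51163269833979 [ 0.51672736 -0.04035339]
rim [ 568.5 -190.7] 26 0.96
few 0
rim [ 429.1 -317. ] 45 0.84
well [ -20.92369097 -132.4545039 ] 24 1.4599403818457464 [ 0.51254567 -0.03814178]
```

View pics/w10.png

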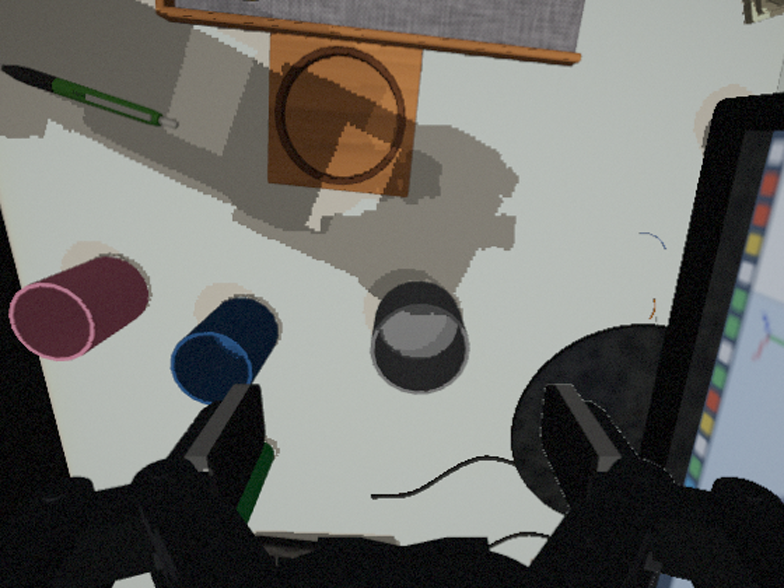

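View pics/t10.png

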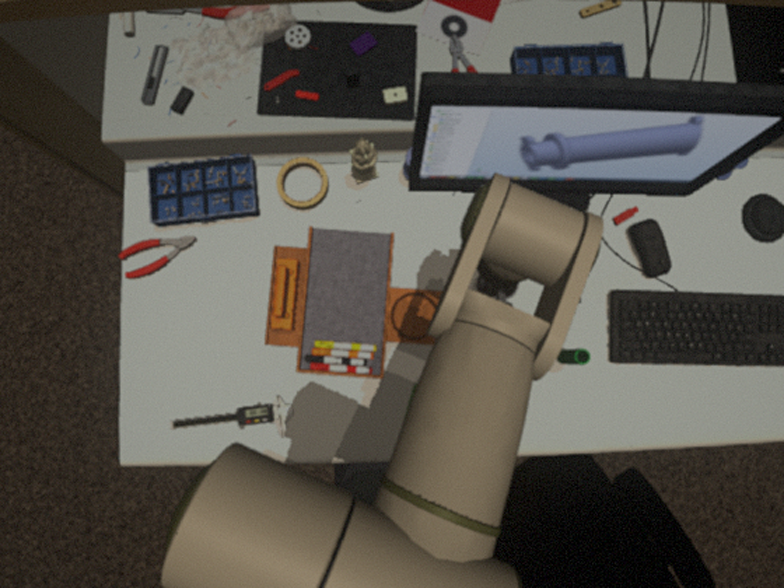

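```bash
cat >> h.py <<'E'
def snap(c,n=None,f=1.4):
    ci=vision.camera_info(c); im,d=vision.get_image(c)
    if n: save(n,im,f)
    return im,d,pts(c,d,ci)
E
python3 - <<'E'
from pots import *; from chk import well
s=st()
im,d,P=snap('wrist'); np.savez('w11.npz',im=im,d=d,P=P)
p=rim(P,.5685,-.1907,.056,33.5); rim(P,.428,-.1975,.072,26.5);well(P)
C=tocad(P)*1000
for lo,hi in((.0095,.011),(.011,.0125),(.0125,.014)):
    m=(P[...,2]>lo)&(P[...,2]<hi)&(abs(C[...,0]+20)<55)&(C[...,1]<-83)&(C[...,1]>-180); t=C[m]; print(lo,len(t),t.min(0),t.max(0))
m=(P[...,2]<.0055)&(P[...,2]>.0025)&(abs(C[...,0]+20)<70)&(C[...,1]<-83)&(C[...,1]>-190);t=C[m];print('base',np.percentile(t,[1,99],axis=0))
go([*p,.16],0)
E
```

```text
t 21.9 pos [ 0.5576 -0.1285  0.2224] yaw -0.19 tilt [-0.0033  0.0011] F [ 0.11  0.25 -0.79] w 0.085
rim [ 568.5 -190.7] 722 0.85
rim [ 427.8 -197.5] 532 0.84
well [ -16.87148006 -131.58379976] 102 1.3291847714470055 [ 0.51666669 -0.03769942]
0.0095 45 [ -59.64270139 -170.40036122] [ 15.41424067 -91.55456746]
0.011 44 [ -59.96087594 -170.41780015] [ 14.32731156 -91.57693405]
0.0125 96 [ -63.19130659 -175.49642545] [ 24.76330292 -91.52778988]
base [[ -70.66813727 -179.49706785]
 [  31.2740775   -83.70104949]]
shift [-1.596  0.28   1.564] turn [-0.02  -0.01  -0.013]
```

Call:
jog_arm(
  plan=[
    [[-0.5,0.1,0.2,-0.02,-0.01,-0.01],[-0.6,0.1,0.5,0,0,0],[-0.4,0.08,0.5,0,0,0],[-0.1,0,0.3,0,0,0],[0,0,0.06,0,0,0],[0,0,0,0,0,0],[0,0,0,0,0,0]],
  ],
)

```text
time_s: 22.65
position: [0.5699, -0.1894, 0.1632]
tool_rot: [[-0.003, 1.0, 0.004], [1.0, 0.003, -0.002], [-0.002, 0.004, -1.0]]
ft_force: [0.1, -0.5, 1.1]
grip_width: 0.0854
```

```bash
python3 - <<'E'
from pots import *
s=st()
im,d,P=snap('wrist','w12')
p=rim(P,.5685,-.1907,.056,33.5); go([.5685,-.1907,.021],0)
E
```

```text
t 22.65 pos [ 0.5699 -0.1894  0.1632] yaw 0.15 tilt [ 0.0043 -0.002 ] F [ 0.14 -0.45  1.1 ] w 0.0854
rim [ 568.4 -191. ] 1161 0.84
shift [-0.021 -0.052  3.558] turn [0.03  0.015 0.017]
```

View pics/w12.png

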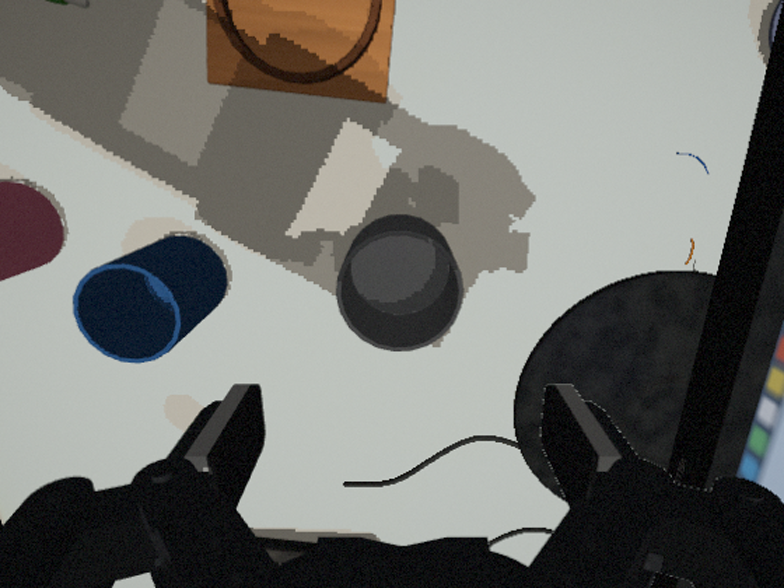

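Call:
jog_arm(
  plan=[
    [[-0.03,-0.04,0.3,0,0,0],[0,0,0.6,0,0,0],[0,0,0.6,0,0,0],[0,0,0,0,0,0],[0,0,0,0,0,0]],
  ],
)

```text
time_s: 23.2
position: [0.5683, -0.1916, 0.1025]
tool_rot: [[-0.002, 1.0, 0.003], [1.0, 0.002, -0.001], [-0.001, 0.003, -1.0]]
ft_force: [0.2, -0.3, -0.2]
grip_width: 0.0856
```

```bash
python3 - <<'E'
from pots import *
s=st();go([.5685,-.1908,.021],0)
E
```

```text
t 23.2 pos [ 0.5683 -0.1916  0.1025] yaw 0.09 tilt [ 0.0029 -0.0015] F [ 0.25 -0.3  -0.18] w 0.0856
shift [0.022 0.    2.038] turn [0.019 0.01  0.011]
```

Call:
jog_arm(
  plan=[
    [[0.02,0,0.3,0.02,0.01,0.01],[0,0,0.5,0,0,0],[0,0,0.5,0,0,0],[0,0,0.4,0,0,0],[0,0,0.2,0,0,0],[0,0,0.1,0,0,0],[0,0,0,0,0,0]],
  ],
)

```text
time_s: 23.9
position: [0.5684, -0.1909, 0.0224]
tool_rot: [[0.0, 1.0, 0.0], [1.0, -0.0, -0.0], [-0.0, 0.0, -1.0]]
ft_force: [-0.0, 0.1, 0.3]
grip_width: 0.0852
```

Call:
jog_arm(
  plan=[
    [[0,0,0,0,0,0],[0,0,0,0,0,0],[0,0,0,0,0,0],[0,0,0,0,0,0],[0,0,0,0,0,0],[0,0,0,0,0,0]],
  ],
  grip=-1,
  squeeze=30,
)

```text
time_s: 24.5
position: [0.5688, -0.1911, 0.0234]
tool_rot: [[-0.0, 1.0, 0.002], [1.0, 0.0, -0.001], [-0.001, 0.002, -1.0]]
ft_force: [-1.2, -0.1, 6.1]
grip_width: 0.0698
```

```bash
python3 - <<'E'
from pots import *
s=st()
E
```

```text
t 24.5 pos [ 0.5688 -0.1911  0.0234] yaw 0.0 tilt [ 0.0018 -0.0011] F [-1.24 -0.09  6.09] w 0.0698
```

Call:
jog_arm(
  plan=[
    [[0,0,-0.15,0,0,0],[0,0,-0.4,0,0,0],[0,0,-0.7,0,0,0],[0,0,-0.5,0,0,0],[0,0,-0.2,0,0,0],[0,0,0,0,0,0],[0,0,0,0,0,0]],
  ],
)

```text
time_s: 25.2
position: [0.5678, -0.1906, 0.0993]
tool_rot: [[0.0, 1.0, -0.001], [1.0, -0.0, 0.001], [0.001, -0.001, -1.0]]
ft_force: [0.2, 0.4, -0.6]
grip_width: 0.0696
```

```bash
python3 - <<'E'
from pots import *
s=st(); t=fromcad([-.02,-.131]); print(t); go([*t,.105],-6)
im,d,P=snap('wrist','w13'); z=s['position'][2]-.0234+.056
rim(P,*s['position'][:2],z,33.5)
E
```

```text
t 25.2 pos [ 0.5678 -0.1906  0.0993] yaw -0.0 tilt [-0.0014  0.0008] F [ 0.2   0.45 -0.56] w 0.0696
[ 0.51361633 -0.0367918 ]
shift [ 3.845 -1.354 -0.137] turn [-0.009 -0.005  0.698]
rim [ 567.4 -190.3] 5708 1.7
```

Call:
jog_arm(
  plan=[
    [[0.4,-0.14,0,0,0,0],[0.8,-0.28,0,0,0,0],[0.9,-0.32,0,0,0,0],[0.9,-0.32,0,0,0,0],[0.6,-0.2,0,0,0,0],[0.25,-0.1,0,0,0,0],[0,0,0,0,0,0],[0,0,0,0,0,0]],
  ],
)

```text
time_s: 26.05
position: [0.5143, -0.0377, 0.1]
tool_rot: [[0.0, 1.0, 0.0], [1.0, -0.0, -0.0], [-0.0, 0.0, -1.0]]
ft_force: [0.1, -0.3, -0.1]
grip_width: 0.0697
```

```bash
python3 - <<'E'
from pots import *
s=st(); go([.5136,-.0368,.0274],0)
im,d,P=snap('wrist','w14')
im,d,P=snap('top','t14')
im,d,P=snap('scene','s14')
E
```

```text
t 26.05 pos [ 0.5143 -0.0377  0.1   ] yaw -0.02 tilt [ 0.0001 -0.0003] F [ 0.14 -0.28 -0.09] w 0.0697
shift [ 0.023 -0.019  1.815] turn [ 0.001  0.002 -0.002]
```

View pics/w14.png

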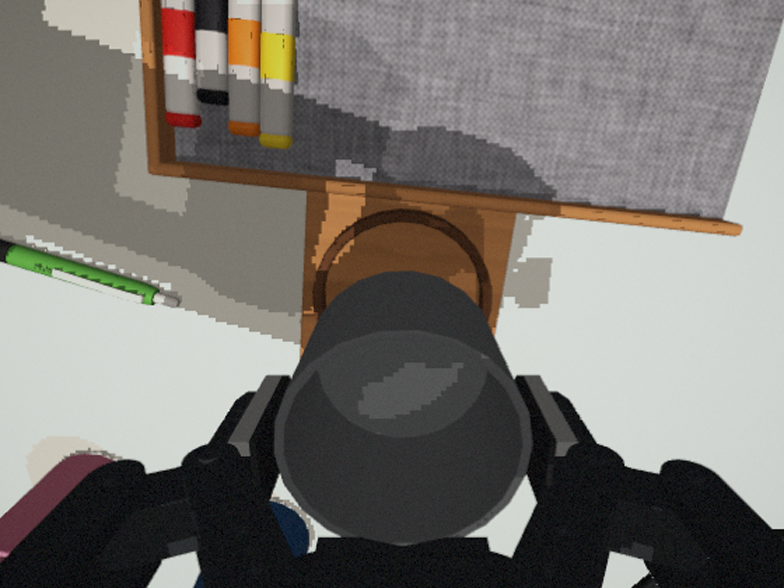

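View pics/s14.png

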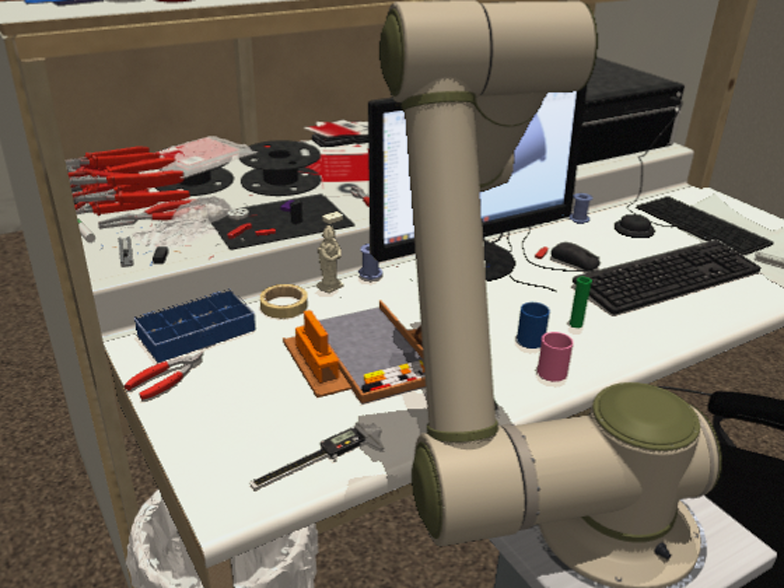

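Call:
jog_arm(
  plan=[
    [[0.02,-0.01,0.2,0,0,0],[0,0,0.4,0,0,0],[0,0,0.4,0,0,0],[0,0,0.3,0,0,0],[0,0,0.2,0,0,0],[0,0,0.15,0,0,0],[0,0,0.06,0,0,0],[0,0,0,0,0,0],[0,0,0,0,0,0]],
  ],
)

```text
time_s: 27.1
position: [0.5137, -0.0361, 0.0322]
tool_rot: [[0.0, 1.0, 0.001], [1.0, -0.0, -0.0], [-0.0, 0.001, -1.0]]
ft_force: [0.6, 0.1, -0.1]
grip_width: 0.0696
```

Call:
jog_arm(
  plan=[
    [[0,0,0.04,0,0,0],[0,0,0.03,0,0,0],[0,0,0,0,0,0]],
  ],
)

```text
time_s: 27.4
position: [0.5134, -0.036, 0.029]
tool_rot: [[-0.0, 1.0, -0.0], [1.0, 0.0, 0.0], [0.0, -0.0, -1.0]]
ft_force: [-1.7, -0.0, -0.4]
grip_width: 0.0695
```

```bash
python3 - <<'E'
from pots import *
s=st(); go([.5136,-.0368,.0274],0)
E
```

```text
t 27.4 pos [ 0.5134 -0.036   0.029 ] yaw 0.0 tilt [-0.0001  0.    ] F [-1.7  -0.04 -0.41] w 0.0695
shift [-0.021  0.005  0.04 ] turn [-0.    -0.     0.001]
```

Call:
jog_arm(
  plan=[
    [[-0.02,0,0.03,0,0,0],[0,0,0.015,0,0,0],[0,0,0,0,0,0],[0,0,0,0,0,0]],
  ],
)

```text
time_s: 27.8
position: [0.5135, -0.0369, 0.0274]
tool_rot: [[-0.0, 1.0, 0.0], [1.0, 0.0, -0.0], [-0.0, 0.0, -1.0]]
ft_force: [-1.0, -0.1, 3.8]
grip_width: 0.0695
```

Call:
jog_arm(
  plan=[
    [[0,0,0,0,0,0],[0,0,0,0,0,0],[0,0,0,0,0,0],[0,0,0,0,0,0]],
  ],
  grip=1,
)

```text
time_s: 28.2
position: [0.5134, -0.0368, 0.0272]
tool_rot: [[-0.0, 1.0, -0.0], [1.0, 0.0, 0.0], [0.0, -0.0, -1.0]]
ft_force: [0.1, -1.0, 0.5]
grip_width: 0.0854
```

Call:
jog_arm(
  plan=[
    [[0,0,-0.2,0,0,0],[0,0,-0.5,0,0,0],[0,0,-0.8,0,0,0],[0,0,-0.9,0,0,0],[0,0,-0.9,0,0,0],[0,0,-0.6,0,0,0],[0,0,-0.3,0,0,0],[0,0,0,0,0,0],[0,0,0,0,0,0]],
  ],
)

```text
time_s: 29.1
position: [0.5131, -0.0367, 0.195]
tool_rot: [[-0.0, 1.0, -0.0], [1.0, 0.0, 0.0], [0.0, -0.0, -1.0]]
ft_force: [0.2, -0.4, 0.5]
grip_width: 0.0856
```

```bash
python3 - <<'E'
from pots import *
s=st()
im,d,P=snap('wrist','w15'); rim(P,.5136,-.0368,.06,33.5); rim(P,.428,-.1975,.072,26.5)
m=(np.hypot(P[...,0]-.5136,P[...,1]+.0368)<.035)&(P[...,2]>.053); print(np.percentile(P[m][:,2],[50,90]))
go([.428,-.1975,.18],0)
E
```

```text
t 29.1 pos [ 0.5131 -0.0367  0.195 ] yaw 0.0 tilt [-0.0003  0.0001] F [ 0.23 -0.43  0.53] w 0.0856
rim [513.1 -36.8] 955 0.83
rim [ 427.7 -197.3] 568 0.86
[0.27579485 0.28224372]
shift [-4.02  -2.124  0.365] turn [-0.009 -0.003 -0.   ]
```

View pics/w15.png

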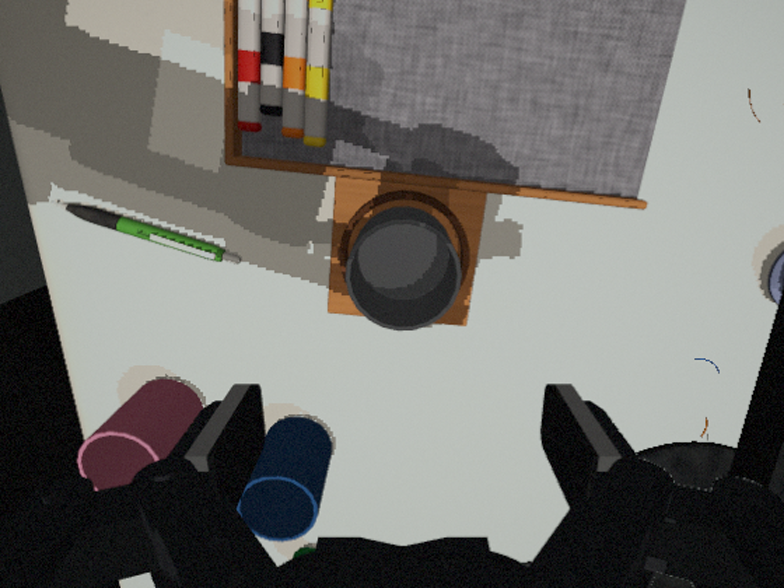

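Call:
jog_arm(
  plan=[
    [[-0.4,-0.2,0,0,0,0],[-0.8,-0.42,0,0,0,0],[-0.9,-0.48,0,0,0,0],[-0.9,-0.48,0,0,0,0],[-0.7,-0.36,0,0,0,0],[-0.3,-0.16,0,0,0,-0.6],[0,0,0,0,0,-1],[0,0,0,0,0,-1],[0,0,0,0,0,-1],[0,0,0,0,0,-1]],
  ],
)

```text
time_s: 30.15
position: [0.4291, -0.1966, 0.1942]
tool_rot: [[-0.641, 0.767, -0.002], [0.767, 0.641, 0.001], [0.002, -0.0, -1.0]]
ft_force: [0.4, 0.4, 0.1]
grip_width: 0.0854
```

Call:
jog_arm(
  plan=[
    [[0,0,0,0,0,-0.6],[0,0,0,0,0,0],[0,0,0,0,0,0]],
  ],
)

```text
time_s: 30.45
position: [0.4292, -0.1967, 0.1947]
tool_rot: [[-0.701, 0.713, -0.001], [0.713, 0.701, 0.001], [0.001, -0.0, -1.0]]
ft_force: [-0.3, 0.6, -0.5]
grip_width: 0.0854
```

```bash
python3 - <<'E'
from pots import *
s=st()
im,d,P=snap('wrist','w16'); p=rim(P,.428,-.1975,.072,26.5)
go([*p,.052],45)
E
```

```text
t 30.45 pos [ 0.4292 -0.1967  0.1947] yaw 44.54 tilt [-0.0011  0.0008] F [-0.29  0.64 -0.49] w 0.0854
rim [ 426.9 -197.5] 819 0.84
shift [ 0.024 -0.057  3.569] turn [-0.001 -0.007 -0.051]
```

View pics/w16.png

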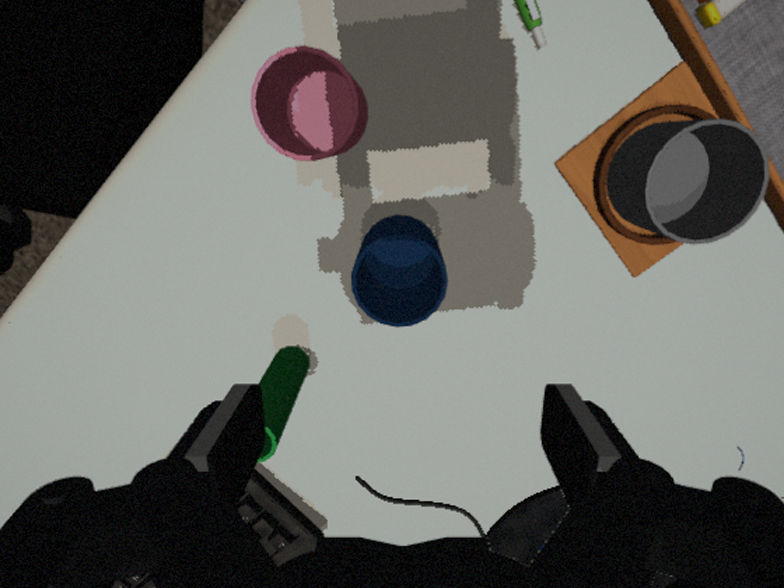

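Call:
jog_arm(
  plan=[
    [[0.02,-0.05,0.3,0,0,0],[0,0,0.6,0,0,0],[0,0,0.7,0,0,0],[0,0,0.7,0,0,0],[0,0,0.6,0,0,0],[0,0,0.4,0,0,0],[0,0,0.2,0,0,0],[0,0,0.03,0,0,0],[0,0,0,0,0,0]],
  ],
)

```text
time_s: 31.4
position: [0.4277, -0.1978, 0.0545]
tool_rot: [[-0.703, 0.711, 0.0], [0.711, 0.703, -0.0], [-0.001, 0.0, -1.0]]
ft_force: [-0.1, -0.3, 0.7]
grip_width: 0.0854
```

```bash
python3 - <<'E'
from pots import *
s=st();go([.4272,-.1975,.052],45)
E
```

```text
t 31.4 pos [ 0.4277 -0.1978  0.0545] yaw 44.66 tilt [ 0.0005 -0.0004] F [-0.14 -0.31  0.68] w 0.0854
shift [ 0.014 -0.003  0.061] turn [ 0.     0.004 -0.039]
```

Call:
jog_arm(
  plan=[
    [[0.01,0,0.05,0,0,0],[0,0,0,0,0,0],[0,0,0,0,0,0],[0,0,0,0,0,0],[0,0,0,0,0,0],[0,0,0,0,0,0],[0,0,0,0,0,0]],
  ],
  grip=-1,
  squeeze=30,
)

```text
time_s: 32.1
position: [0.4273, -0.1975, 0.0528]
tool_rot: [[-0.703, 0.711, 0.001], [0.711, 0.703, -0.001], [-0.001, 0.0, -1.0]]
ft_force: [-1.5, 1.0, 5.4]
grip_width: 0.0544
```

```bash
python3 - <<'E'
from pots import *
s=st()
im,d,P=snap('wrist','w17')
E
```

```text
t 32.1 pos [ 0.4273 -0.1975  0.0528] yaw 44.69 tilt [ 0.0008 -0.0008] F [-1.47  0.95  5.43] w 0.0544
```

View pics/w17.png

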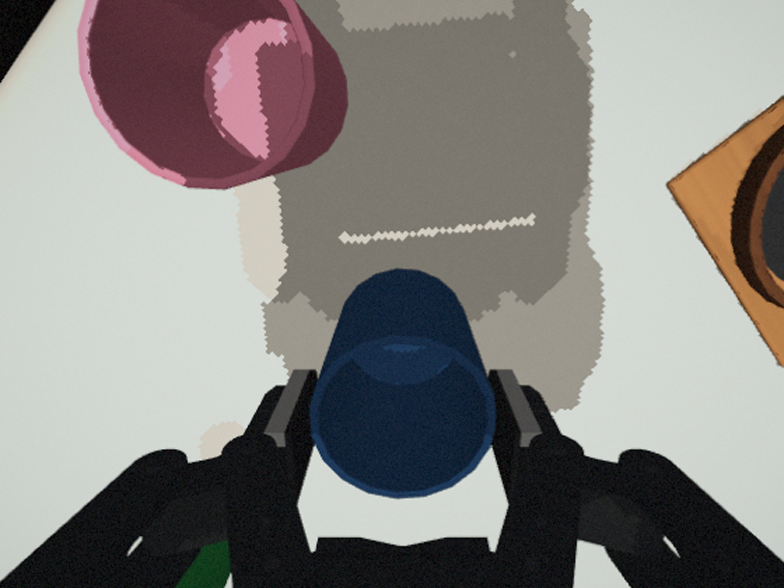

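Call:
jog_arm(
  plan=[
    [[0,0,-0.15,0,0,0],[0,0,-0.4,0,0,0],[0,0,-0.7,0,0,0],[0,0,-0.7,0,0,0],[0,0,-0.4,0,0,0],[0,0,-0.1,0,0,0],[0,0,0,0,0,0]],
  ],
)

```text
time_s: 32.85
position: [0.4272, -0.1973, 0.1503]
tool_rot: [[-0.703, 0.711, 0.001], [0.711, 0.703, -0.0], [-0.001, 0.0, -1.0]]
ft_force: [-0.0, 0.0, -1.8]
grip_width: 0.0545
```

```bash
python3 - <<'E'
from pots import *
s=st(); im,d,P=snap('wrist','w18'); z=s['position'][2]-.0528+.072; rim(P,*s['position'][:2],z,26.5)
go([.5131,-.0368,s['position'][2]],45)
E
```

```text
t 32.85 pos [ 0.4272 -0.1973  0.1503] yaw 44.69 tilt [ 0.0006 -0.0005] F [-0.05  0.02 -1.83] w 0.0545
rim [ 426.4 -197.3] 3929 1.79
shift [ 1.334  4.351 -0.017] turn [-0.001 -0.005 -0.036]
```

View pics/w18.png

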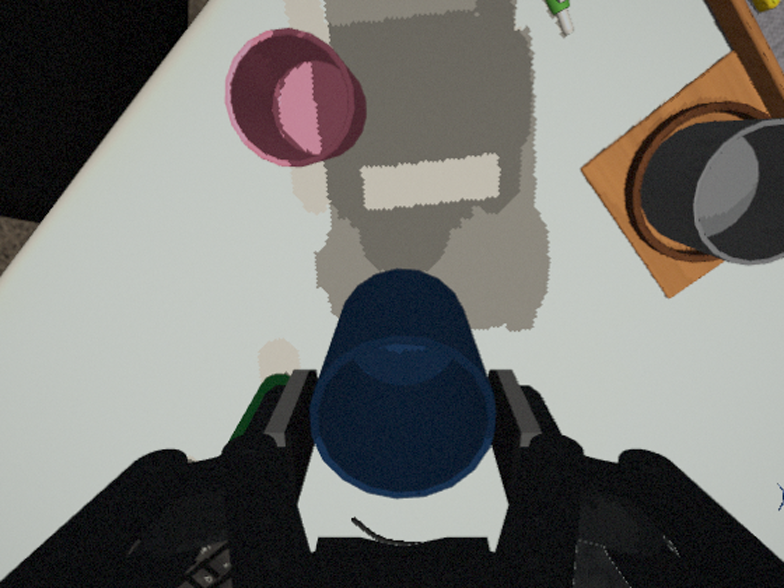

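Call:
jog_arm(
  plan=[
    [[0.15,0.4,0,0,0,0],[0.25,0.8,0,0,0,0],[0.28,0.9,0,0,0,0],[0.28,0.9,0,0,0,0],[0.24,0.8,0,0,0,0],[0.13,0.45,0,0,0,0],[0,0.1,0,0,0,0],[0,0,0,0,0,0],[0,0,0,0,0,0]],
  ],
)

```text
time_s: 33.8
position: [0.513, -0.0379, 0.1495]
tool_rot: [[-0.703, 0.712, -0.001], [0.712, 0.703, 0.0], [0.001, -0.001, -1.0]]
ft_force: [0.3, -0.8, -0.6]
grip_width: 0.0547
```

```bash
python3 - <<'E'
from pots import *
s=st(); im,d,P=snap('wrist','w19'); rim(P,.5131,-.0368,.06,33.5); z=s['position'][2]-.0528+.072; rim(P,*s['position'][:2],z,26.5,.04)
im,d,P=snap('scene','s19')
go([.5131,-.0368,.0608],45)
E
```

```text
t 33.8 pos [ 0.513  -0.0379  0.1495] yaw 44.64 tilt [-0.0012  0.0002] F [ 0.34 -0.83 -0.63] w 0.0547
rim [512.9 -37.2] 753 0.79
rim [512.3 -37.9] 3863 1.6
shift [0.021 0.024 2.227] turn [-0.002 -0.002 -0.045]
```

View pics/w19.png

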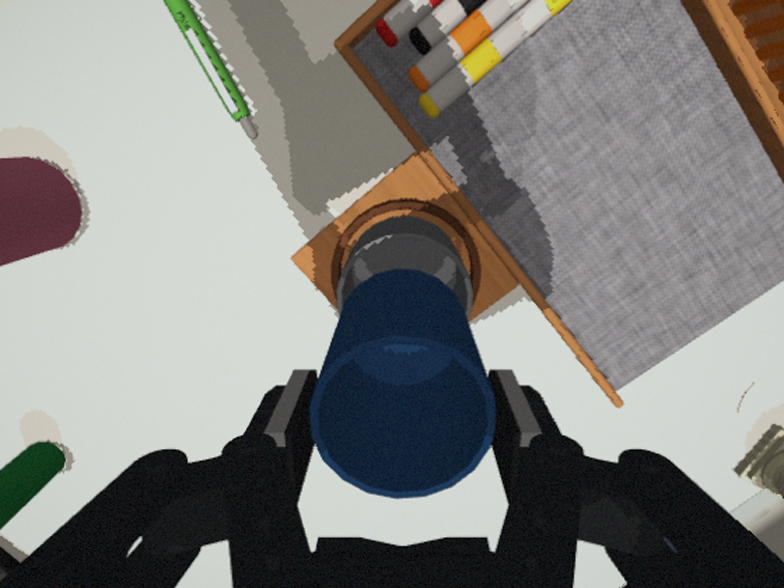

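Call:
jog_arm(
  plan=[
    [[0.02,0.03,0.2,0,0,0],[0,0,0.3,0,0,0],[0,0,0.2,0,0,0],[0,0,0.1,0,0,0],[0,0,0,0,0,0],[0,0,0,0,0,0]],
  ],
)

```text
time_s: 34.5
position: [0.5139, -0.0358, 0.1182]
tool_rot: [[-0.703, 0.711, 0.0], [0.711, 0.703, -0.0], [-0.0, 0.0, -1.0]]
ft_force: [1.8, 0.3, -0.4]
grip_width: 0.0545
```

```bash
python3 - <<'E'
from pots import *
s=st(); go([.5131,-.0370,.0608],45)
im,d,P=snap('wrist','w20')
E
```

```text
t 34.5 pos [ 0.5139 -0.0358  0.1182] yaw 44.68 tilt [ 0.0003 -0.0001] F [ 1.79  0.32 -0.45] w 0.0545
shift [-0.006 -0.034  1.436] turn [ 0.001  0.002 -0.037]
```

View pics/w20.png

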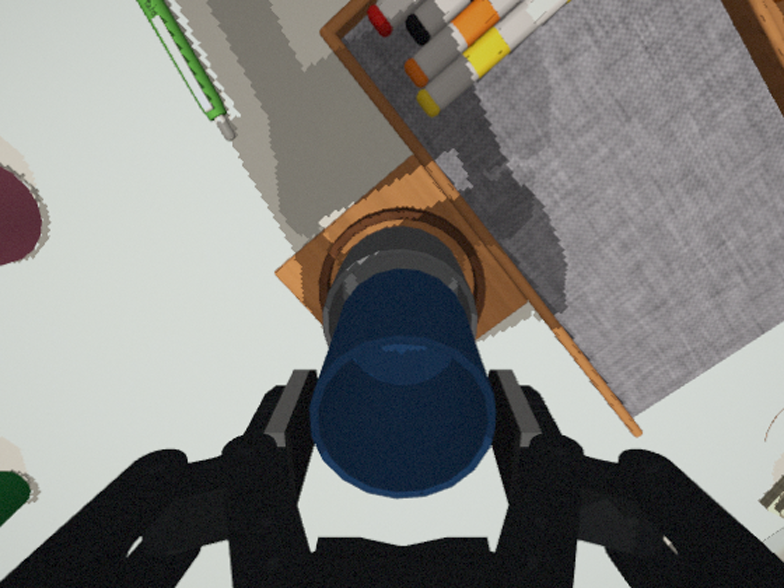

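Aligned over the grey pot. Correct 1 mm and go in slowly.

Call:
jog_arm(
  plan=[
    [[0,-0.03,0.1,0,0,0],[0,0,0.15,0,0,0],[0,0,0.15,0,0,0],[0,0,0.1,0,0,0],[0,0,0,0,0,0]],
  ],
)

```text
time_s: 35.05
position: [0.5126, -0.0365, 0.0973]
tool_rot: [[-0.703, 0.711, -0.001], [0.711, 0.703, 0.0], [0.001, -0.001, -1.0]]
ft_force: [0.3, 0.4, -0.1]
grip_width: 0.0545
```

Call:
jog_arm(
  plan=[
    [[0,0,0.15,0,0,0],[0,0,0.2,0,0,0],[0,0,0.2,0,0,0],[0,0,0.15,0,0,0],[0,0,0.1,0,0,0],[0,0,0.04,0,0,0],[0,0,0,0,0,0],[0,0,0,0,0,0]],
  ],
)

```text
time_s: 35.85
position: [0.513, -0.0366, 0.0647]
tool_rot: [[-0.703, 0.711, 0.0], [0.711, 0.703, -0.0], [-0.0, 0.0, -1.0]]
ft_force: [0.1, 1.0, -1.3]
grip_width: 0.0547
```

```bash
python3 - <<'E'
from pots import *
s=st(); go([.5131,-.0370,.0608],45)
E
```

```text
t 35.85 pos [ 0.513  -0.0366  0.0647] yaw 44.69 tilt [ 0.0004 -0.0001] F [ 0.1   1.02 -1.27] w 0.0547
shift [-0.007 -0.005  0.096] turn [ 0.001  0.003 -0.036]
```

Call:
jog_arm(
  plan=[
    [[0,0,0.04,0,0,0],[0,0,0.03,0,0,0],[0,0,0,0,0,0],[0,0,0,0,0,0]],
  ],
)

```text
time_s: 36.25
position: [0.5129, -0.0366, 0.0617]
tool_rot: [[-0.703, 0.711, 0.0], [0.711, 0.703, 0.0], [-0.0, 0.0, -1.0]]
ft_force: [-1.4, -0.1, -0.5]
grip_width: 0.0545
```

Call:
jog_arm(
  plan=[
    [[0,0,0.02,0,0,0],[0,0,0.01,0,0,0],[0,0,0,0,0,0]],
  ],
)

```text
time_s: 36.55
position: [0.513, -0.0366, 0.0608]
tool_rot: [[-0.703, 0.711, 0.0], [0.711, 0.703, -0.0], [-0.0, 0.0, -1.0]]
ft_force: [-1.3, -0.1, 4.2]
grip_width: 0.0548
```

Contact at exactly the expected height. Release and rise.

Call:
jog_arm(
  plan=[
    [[0,0,0,0,0,0],[0,0,0,0,0,0],[0,0,0,0,0,0],[0,0,0,0,0,0],[0,0,0,0,0,0]],
  ],
  grip=1,
)

```text
time_s: 37.05
position: [0.5129, -0.0366, 0.0604]
tool_rot: [[-0.703, 0.711, -0.0], [0.711, 0.703, 0.0], [0.0, -0.0, -1.0]]
ft_force: [0.6, -0.3, -0.2]
grip_width: 0.0854
```

Call:
jog_arm(
  plan=[
    [[0,0,-0.2,0,0,0],[0,0,-0.5,0,0,0],[0,0,-0.8,0,0,0],[0,0,-0.9,0,0,0],[0,0,-0.9,0,0,0],[0,0,-0.6,0,0,0],[0,0,-0.2,0,0,0],[0,0,0,0,0,0],[0,0,0,0,0,0]],
  ],
)

```text
time_s: 37.95
position: [0.5123, -0.0365, 0.2232]
tool_rot: [[-0.703, 0.711, -0.002], [0.711, 0.703, 0.001], [0.002, -0.001, -1.0]]
ft_force: [-0.5, -0.4, -0.7]
grip_width: 0.0856
```

```bash
python3 - <<'E'
from pots import *
s=st(); im,d,P=snap('wrist','w21'); rim(P,.5131,-.0368,.06,33.5); rim(P,.513,-.037,.08,26.5,.04)
im,d,P=snap('top'); p=rim(P,.429,-.317,.104,12.5,.04)
go([.4291,-.317,.2],45)
E
```

```text
t 37.95 pos [ 0.5123 -0.0365  0.2232] yaw 44.69 tilt [-0.0023  0.0007] F [-0.5  -0.38 -0.68] w 0.0856
rim [512.8 -36.8] 776 2.56
rim [512.6 -36.7] 709 0.82
rim [ 429.  -316.8] 42 1.0
shift [-3.523 -6.412  0.575] turn [-0.009 -0.017 -0.036]
```

View pics/w21.png

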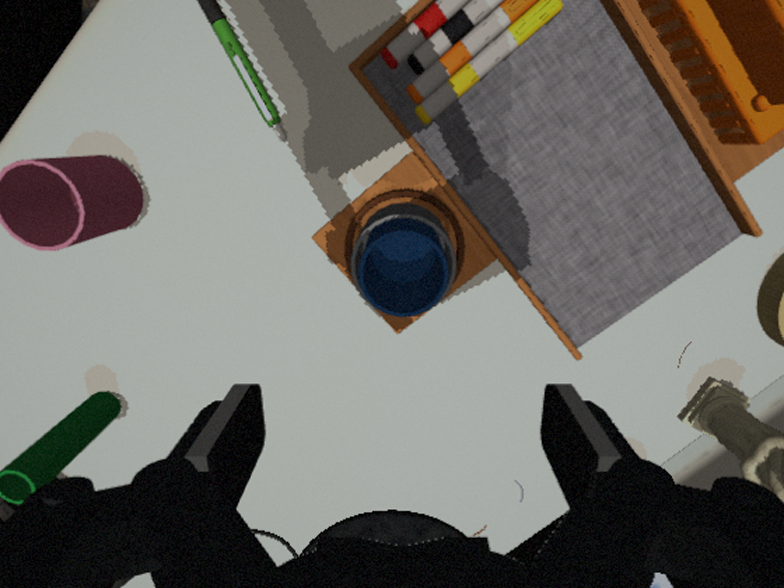

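Call:
jog_arm(
  plan=[
    [[-0.2,-0.36,0,0,0,0],[-0.4,-0.75,0,0,0,0],[-0.5,-0.9,0,0,0,0],[-0.5,-0.9,0,0,0,0],[-0.5,-0.9,0,0,0,0],[-0.5,-0.9,0,0,0,0],[-0.5,-0.9,0,0,0,0],[-0.3,-0.6,0,0,0,0],[-0.12,-0.2,0.3,0,0,0],[0,0,0.25,0,0,0]],
  ],
)

```text
time_s: 39.05
position: [0.4291, -0.3173, 0.2004]
tool_rot: [[-0.702, 0.712, -0.001], [0.712, 0.702, 0.002], [0.002, 0.0, -1.0]]
ft_force: [0.2, 1.9, -0.6]
grip_width: 0.0855
```

Call:
jog_arm(
  plan=[
    [[0,0,0,0,0,0],[0,0,0,0,0,0],[0,0,0,0,0,0]],
  ],
)

```text
time_s: 39.35
position: [0.4302, -0.3161, 0.2028]
tool_rot: [[-0.704, 0.71, 0.0], [0.71, 0.704, -0.0], [-0.0, 0.0, -1.0]]
ft_force: [-0.5, -0.0, -0.1]
grip_width: 0.0851
```

```bash
python3 - <<'E'
from pots import *
s=st(); im,d,P=snap('wrist','w22'); p=rim(P,.429,-.317,.104,12.5,.03)
m=(P[...,2]>.05)&(P[...,2]<.12)&(np.hypot(P[...,0]-.429,P[...,1]+.317)<.03); print(m.sum(),np.percentile(P[m],[2,50,98],axis=0))
go([.429,-.317,.074],45)
E
```

```text
t 39.35 pos [ 0.4302 -0.3161  0.2028] yaw 44.78 tilt [ 0.0004 -0.0003] F [-0.5  -0.02 -0.1 ] w 0.0851
rim [ 427.4 -316.5] 454 0.8
1439 [[ 0.4140869  -0.32869064  0.05176251]
 [ 0.42778195 -0.31689053  0.0904174 ]
 [ 0.4394144  -0.303129    0.10485192]]
shift [ 0.009 -0.032  3.222] turn [ 0.     0.005 -0.027]
```

View pics/w22.png

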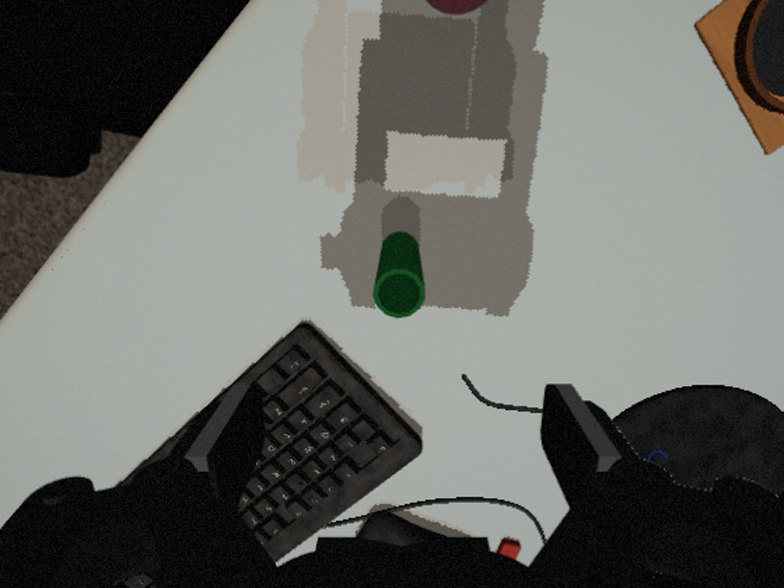

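Call:
jog_arm(
  plan=[
    [[0.02,-0.05,0.3,0,0,0],[0,0,0.6,0,0,0],[0,0,0.7,0,0,0],[0,0,0.7,0,0,0],[0,0,0.5,0,0,0],[0,0,0.3,0,0,0],[0,0,0.12,0,0,0],[0,0,0,0,0,0],[0,0,0,0,0,0]],
  ],
)

```text
time_s: 40.3
position: [0.4281, -0.3182, 0.0746]
tool_rot: [[-0.703, 0.711, 0.001], [0.711, 0.703, -0.001], [-0.002, -0.0, -1.0]]
ft_force: [0.4, 0.2, 0.6]
grip_width: 0.0854
```

Call:
jog_arm(
  plan=[
    [[0,0,0,0,0,0],[0,0,0,0,0,0],[0,0,0,0,0,0],[0,0,0,0,0,0],[0,0,0,0,0,0],[0,0,0,0,0,0],[0,0,0,0,0,0],[0,0,0,0,0,0]],
  ],
  grip=-1,
  squeeze=30,
)

```text
time_s: 41.1
position: [0.4278, -0.318, 0.0739]
tool_rot: [[-0.703, 0.711, 0.0], [0.711, 0.703, -0.0], [-0.001, 0.0, -1.0]]
ft_force: [0.2, 0.0, 4.6]
grip_width: 0.0273
```

```bash
python3 - <<'E'
from pots import *
s=st(); im,d,P=snap('wrist','w23')
E
```

```text
t 41.1 pos [ 0.4278 -0.318   0.0739] yaw 44.69 tilt [ 0.0004 -0.0004] F [0.15 0.05 4.61] w 0.0273
```

View pics/w23.png

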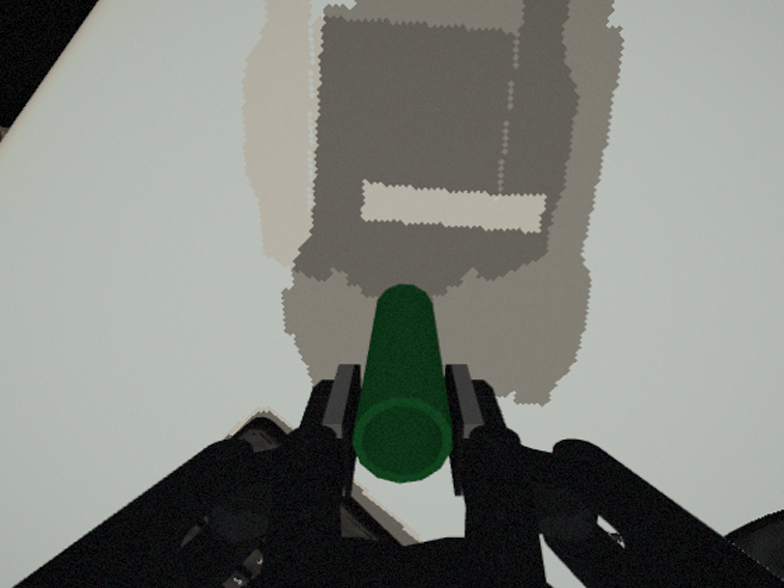

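Call:
jog_arm(
  plan=[
    [[0,0,-0.15,0,0,0],[0,0,-0.4,0,0,0],[0,0,-0.7,0,0,0],[0,0,-0.7,0,0,0],[0,0,-0.5,0,0,0],[0,0,-0.2,0,0,0],[0,0,0,0,0,0]],
  ],
)

```text
time_s: 41.85
position: [0.4277, -0.318, 0.1801]
tool_rot: [[-0.703, 0.711, 0.001], [0.711, 0.703, -0.001], [-0.001, -0.0, -1.0]]
ft_force: [-0.2, 0.1, -0.5]
grip_width: 0.0276
```

```bash
python3 - <<'E'
from pots import *
s=st(); im,d,P=snap('wrist','w24'); z=s['position'][2]+.0301; p=rim(P,*s['position'][:2],z,12.5,.03)
o=p-s['position'][:2]; print(o); t=np.array([.5127,-.0367])-o
go([*t,s['position'][2]],45)
E
```

```text
t 41.85 pos [ 0.4277 -0.318   0.1801] yaw 44.69 tilt [ 0.0008 -0.0009] F [-0.2   0.15 -0.51] w 0.0276
rim [ 426.1 -317.1] 2482 2.73
[-0.0016613   0.00089436]
shift [ 3.45   6.469 -0.023] turn [-0.    -0.005 -0.037]
```

Call:
jog_arm(
  plan=[
    [[0.2,0.36,0,0,0,0],[0.4,0.75,0,0,0,0],[0.5,0.9,0,0,0,0],[0.5,0.9,0,0,0,0],[0.5,0.9,0,0,0,0],[0.5,0.9,0,0,0,0],[0.45,0.9,0,0,0,0],[0.3,0.6,0,0,0,0],[0.1,0.26,0,0,0,0],[0,0,0,0,0,0]],
  ],
)

```text
time_s: 42.9
position: [0.5144, -0.0364, 0.1788]
tool_rot: [[-0.705, 0.709, -0.002], [0.709, 0.705, 0.0], [0.001, -0.001, -1.0]]
ft_force: [0.3, -0.1, -0.3]
grip_width: 0.0273
```

Call:
jog_arm(
  plan=[
    [[0,0,0,0,0,0],[0,0,0,0,0,0]],
  ],
)

```text
time_s: 43.1
position: [0.5142, -0.0387, 0.1794]
tool_rot: [[-0.702, 0.712, -0.001], [0.712, 0.702, -0.0], [0.0, -0.0, -1.0]]
ft_force: [0.5, -0.6, -0.8]
grip_width: 0.0272
```

```bash
python3 - <<'E'
from pots import *
s=st(); im,d,P=snap('wrist','w25'); rim(P,.513,-.037,.08,26.5,.04)
snap('scene','s25')
go([.5137,-.0374,.0859],45)
E
```

```text
t 43.1 pos [ 0.5142 -0.0387  0.1794] yaw 44.61 tilt [-0.0006 -0.    ] F [ 0.48 -0.6  -0.76] w 0.0272
rim [512.7 -36.9] 755 0.83
shift [0.034 0.012 2.342] turn [-0.001 -0.001 -0.046]
```

View pics/w25.png

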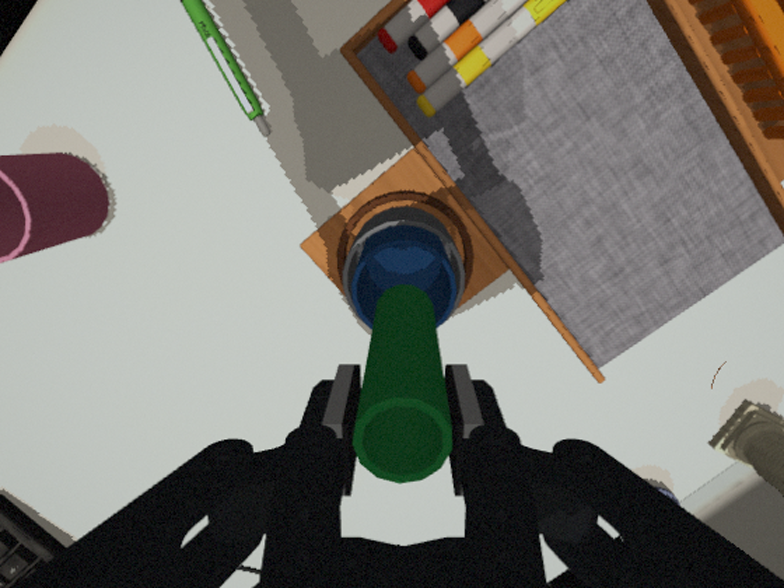

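Call:
jog_arm(
  plan=[
    [[0.03,0.01,0.2,0,0,0],[0,0,0.35,0,0,0],[0,0,0.35,0,0,0],[0,0,0.35,0,0,0],[0,0,0.35,0,0,0],[0,0,0.3,0,0,0],[0,0,0.2,0,0,0],[0,0,0.1,0,0,0],[0,0,0,0,0,0],[0,0,0,0,0,0]],
  ],
)

```text
time_s: 44.2
position: [0.5142, -0.0367, 0.092]
tool_rot: [[-0.703, 0.711, 0.001], [0.711, 0.703, -0.0], [-0.001, 0.0, -1.0]]
ft_force: [0.3, 0.1, -0.5]
grip_width: 0.0273
```

```bash
python3 - <<'E'
from pots import *
s=st(); 
go([.5137,-.0374,.0859],45)
E
```

```text
t 44.2 pos [ 0.5142 -0.0367  0.092 ] yaw 44.69 tilt [ 0.0007 -0.0002] F [ 0.27  0.11 -0.52] w 0.0273
shift [-0.003 -0.022  0.152] turn [ 0.002  0.004 -0.036]
```

Call:
jog_arm(
  plan=[
    [[0,-0.02,0.05,0,0,0],[0,0,0.05,0,0,0],[0,0,0.03,0,0,0],[0,0,0,0,0,0],[0,0,0,0,0,0]],
  ],
)

```text
time_s: 44.7
position: [0.5135, -0.0372, 0.0865]
tool_rot: [[-0.703, 0.711, 0.0], [0.711, 0.703, -0.0], [-0.0, 0.0, -1.0]]
ft_force: [0.1, 0.1, -0.6]
grip_width: 0.0278
```

Call:
jog_arm(
  plan=[
    [[0,0,0.02,0,0,0],[0,0,0.01,0,0,0],[0,0,0,0,0,0]],
  ],
)

```text
time_s: 45.0
position: [0.5138, -0.0373, 0.0859]
tool_rot: [[-0.703, 0.711, 0.001], [0.711, 0.703, -0.0], [-0.001, 0.001, -1.0]]
ft_force: [-0.7, 0.6, 6.0]
grip_width: 0.0277
```

Call:
jog_arm(
  plan=[
    [[0,0,0,0,0,0],[0,0,0,0,0,0],[0,0,0,0,0,0],[0,0,0,0,0,0],[0,0,0,0,0,0]],
  ],
  grip=1,
)

```text
time_s: 45.5
position: [0.5134, -0.0372, 0.0851]
tool_rot: [[-0.703, 0.711, -0.0], [0.711, 0.703, 0.0], [0.0, -0.0, -1.0]]
ft_force: [0.5, -0.2, 0.6]
grip_width: 0.0858
```

Call:
jog_arm(
  plan=[
    [[0,0,-0.2,0,0,0],[0,0,-0.5,0,0,0],[0,0,-0.8,0,0,0],[0,0,-0.9,0,0,0],[0,0,-0.9,0,0,0],[0,0,-0.5,0,0,0],[0,0,0,0,0,0],[0,0,0,0,0,0]],
  ],
)

```text
time_s: 46.3
position: [0.5132, -0.0371, 0.2372]
tool_rot: [[-0.703, 0.711, 0.0], [0.711, 0.703, -0.0], [-0.0, 0.0, -1.0]]
ft_force: [0.7, -0.3, 0.5]
grip_width: 0.0854
```

Call:
jog_arm(
  plan=[
    [[-0.3,-0.3,0,0,0,0],[-0.5,-0.5,0,0,0,0],[-0.6,-0.5,0,0,0,0],[-0.6,-0.5,0,0,0,0],[-0.5,-0.5,0,0,0,0],[-0.3,-0.3,0,0,0,0],[0,0,0,0,0,0],[0,0,0,0,0,0]],
  ],
)

```text
time_s: 47.1
position: [0.5181, -0.1893, 0.2366]
tool_rot: [[-0.703, 0.711, -0.001], [0.711, 0.703, 0.001], [0.002, 0.0, -1.0]]
ft_force: [0.0, -0.2, -0.3]
grip_width: 0.0853
```

```bash
python3 - <<'E'
from pots import *; from chk import check
s=st(); im,d,P=snap('wrist','w26'); rim(P,.513,-.037,.06,33.5);rim(P,.513,-.037,.08,26.5,.04);rim(P,.513,-.037,.116,12.5,.03)
im,d,P=snap('top','t26'); check(P); rim(P,.513,-.037,.116,12.5,.03); rim(P,.513,-.037,.08,26.5,.04)
C=tocad(P)*1000; m=(P[...,2]>.042)&(P[...,2]<.053)&(abs(C[...,0])<100)&(abs(C[...,1]-111)<60); print('rake',cv2.minAreaRect(C[m].astype(np.float32)))
im,d,P=snap('scene','s26')
E
```

```text
t 47.1 pos [ 0.5181 -0.1893  0.2366] yaw 44.68 tilt [-0.0011  0.0012] F [ 0.03 -0.18 -0.32] w 0.0853
rim [513.2 -36.7] 959 3.83
rim [512.6 -37.3] 902 3.14
rim [513.3 -37.5] 605 0.81
row 0 139 y [-58.8  53.2] slope deg 0.08 x0 -128.2
row 1 133 y [-47.2  64.7] slope deg -0.09 x0 -113.8
row 2 135 y [-58.3  53.1] slope deg -0.53 x0 -100.0
row 3 136 y [-62.3  48.8] slope deg 0.0 x0 -85.8
x ext [-133.52851231  -78.97238734]
rim [513.7 -38. ] 39 0.71
rim [513.  -38.5] 78 1.5
rake ((-0.30835723876953125, 109.62531280517578), (129.75718688964844, 39.20903015136719), 0.13595327734947205)
```

View pics/t26.png

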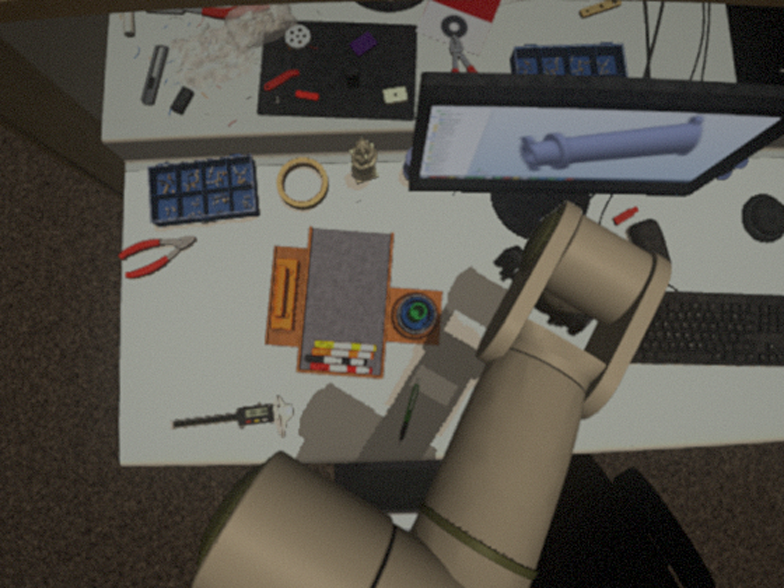

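View pics/s26.png

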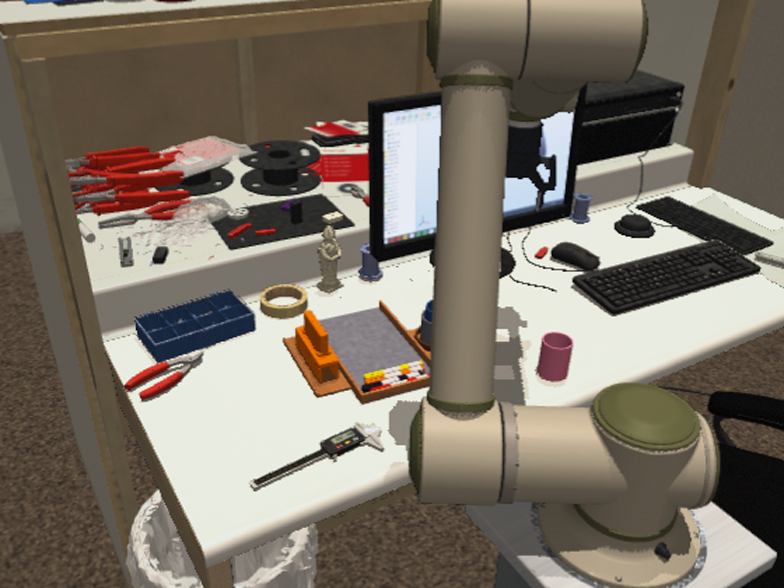

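View pics/w26.png

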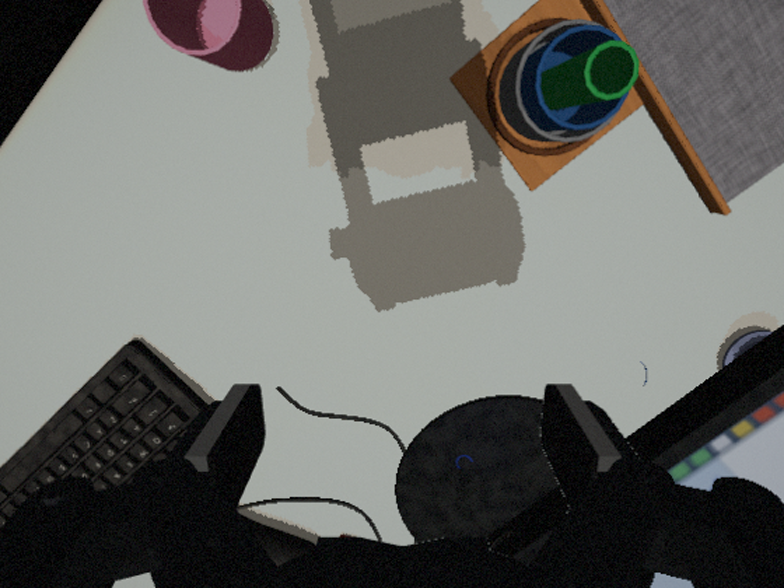

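```bash
python3 -c "
from rig import close_job
print(close_job())"
```

```text
the job is handed in; nothing more can be done
None
```

The job is done and handed in at about 47 s on the robot's clock, well inside the 210 s limit. No verdict was reported.

- **Markers:** Only red, black, orange and yellow were present. I raked them along the tray and stopped when the wrist force rose to 4.5 N. In the last check they lie side by side against the near wall with a 14 mm pitch. They are parallel to within about 0.5° in the top camera and 0.3° in the closer wrist view.
- **Rake:** It stands on its teeth lengthwise on the ledge. The last top view puts it about 1.5 mm from the ledge centre and turned 0.1° from it. The close wrist view before that put it within about 2 mm.
- **Pots:** Only the large, medium and slim pots were present; no yellow one showed in any view. They are nested upright in the well, and each came to rest at the height I calculated. Their rims are centred within about 1–2 mm of each other.
- **Everything else:** The pink look-alike and the other things on the desk were not touched. I saw no sign of the random knock the task warned about.

One measurement disagreed. A wrist picture taken while the arm was still settling placed the pots 2 mm off. I retook it with the camera pose read first, and it then agreed with the other readings.

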